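# Pack and lock the battery case for a service call

## Robot

A 6-joint arm with a two-finger parallel gripper is mounted at the origin on the work surface. World frame = base frame: x ahead of the robot, y to its left, z up, the work surface at z = 0. Lengths are in m, angles in rad, forces in N, time in s.
With the tool pointing down it reaches from about 0.35 to 0.975 m from the base axis. Payload 4.9 kg.
Tool frame: the origin (TCP) lies at the very end of the fingers, on their centre line; the grasp point (between the pads) lies ctrl.hold_point_z behind it (ctrl.hold_point_z is the distance from the TCP to the grasp point, in m); z points along the fingers, y is the line along which they close (so a half turn about z gives the same grasp; the last joint's range is limited). The gripper opens to 85 mm and grips with 20 to 120 N. Pads are 22 mm wide; open, the fingers measure 114 mm over their backs; the gripper's body (76 mm by 85 mm) begins 54 mm behind the grasp point. The pads swing forward as they close: fully open they stand 13 mm farther back than shut.
Start: joints at [1.186, 0.053, 1.613, -0, 1.476, -0.119], TCP at [0.164, 0.603, 0.197] pointing down, gripper open.
Joint ranges: [-3.01, 3.01], [-1.01, 2.22], [0.06, 2.58], [-1.02, 4.17], [0.09, 2.62], [-3.14, 3.14]. Speed limits (rad/s): [2.57, 2.57, 3.14, 3.14, 3.14, 3.14].

## Interface

Orientations are given as a rotation vector (axis times angle).
In Python, from station import ctrl gives the robot as it stands. The module is installed in compiled form; this text tells all that it offers.
- The arm moves only by the tool jog_arm, never from a script. Its argument "deltas" is a list of rows, each a list of 3 entries, a list of its own where there are three numbers: the closure, from -1 (fully open) to 1 (shut), then the shift along the world's x, y, z scaled (see below), then the turn, a rotation vector about the world's x, y, z scaled (see below). A call has 1 to 12 rows; each row is the pose to reach, as a shift and turn from the pose commanded when the call began, turning the shorter way round; what a row does not reach only later rows make up. The controller multiplies each number of a shift by 0.4 m and each number of a turn by 180 degrees. A row lasts 1/12 s, in which the tool goes at most 41.7 mm and 7.16 degrees, less where a joint would pass 70% of its speed; a pose out of reach is approached as far as the arm can. A call with a number of a shift or a turn outside -1 to 1 is refused whole. A call with a gripper value outside its range is refused whole. The fingers move at their own pace and stop on an object; "squeeze" is the grip in N (left out, the last holds). Time passes only in rows, so rows that repeat a pose let the fingers close. It gives the time, the measured TCP pose, the force, the opening and the grip force at its end, in the units of the state.
- ctrl.get_obs(): the state, without advancing time (a new reading comes with each control period).
- ctrl.get_image(name): name is "scene" or "top" or "wrist"; returns the picture (420x560x3 uint8, red, green, blue); there is no depth.
- ctrl.get_calibration(name): a dict with "K" (3x3 intrinsics, pixels), "extrinsics" (4x4, takes a point from world to camera coordinates). Camera axes: x right, y down, z forward; pixel columns grow to the right and rows downward; lengths in m; the calibration is good to about 2 mm. A picture is of the moment at which its call begins: read the wrist's pose just before it. get_calibration takes no time and is no camera call; for the wrist camera it gives the pose at the moment of the call.
- ctrl.finish_job(): hands the job in; it is judged then, once.
The state is a dict: "t": time; "q": joint angles; "dq": joint speeds; "effort": joint torques, N m; "tool_pos": TCP position; "tool_rot": TCP orientation; "contact_force": force on the tool from outside, world axes, zero at the start; "wrist_torque": the same for the moment, N m; "opening": finger opening in m; "grip_force": force on a finger pad.
Only numpy, scipy, OpenCV 4.12 (cv2) and the standard library are available. Lean on these libraries where they do the work, as an engineer would, in place of code of your own. Each camera call takes 0.05 s, during which the arm holds its last target. There are 200 camera calls.

## Task

Get the grey one-drawer case ready for a service call: put every cordless-tool battery pack that lies on the bench into its drawer, which stands partly open, then slide the drawer fully shut without slamming it, then turn the lock knob on top clockwise until it clicks past its detent to the stop, and last of all swing the carrying handle up until it snaps into place upright. Leave the other things on the bench alone.

Things in the scene. Friction and masses are not known exactly. Their poses are not given: they have to be found in the camera images.
- pack1: cordless-tool battery pack: black plastic body 90 (x) x 56 (y) x 40 (z) mm with a grey slide-rail block 60 x 34 x 24 mm centred on top (64 mm high in all), about 0.4 kg. Origin: centre of the underside; z up through the rail block, x along the length. The rail block is a good grip. None from the start if this pack is absent
- pack2: cordless-tool battery pack: black plastic body 90 (x) x 56 (y) x 40 (z) mm with a grey slide-rail block 60 x 34 x 24 mm centred on top (64 mm high in all), about 0.4 kg. Origin: centre of the underside; z up through the rail block, x along the length. The rail block is a good grip. None from the start if this pack is absent
- pack3: cordless-tool battery pack: black plastic body 90 (x) x 56 (y) x 40 (z) mm with a grey slide-rail block 60 x 34 x 24 mm centred on top (64 mm high in all), about 0.4 kg. Origin: centre of the underside; z up through the rail block, x along the length. The rail block is a good grip. None from the start if this pack is absent
- pack4: cordless-tool battery pack: black plastic body 90 (x) x 56 (y) x 40 (z) mm with a grey slide-rail block 60 x 34 x 24 mm centred on top (64 mm high in all), about 0.4 kg. Origin: centre of the underside; z up through the rail block, x along the length. The rail block is a good grip. None from the start if this pack is absent
- pack5: cordless-tool battery pack: black plastic body 90 (x) x 56 (y) x 40 (z) mm with a grey slide-rail block 60 x 34 x 24 mm centred on top (64 mm high in all), about 0.4 kg. Origin: centre of the underside; z up through the rail block, x along the length. The rail block is a good grip. None from the start if this pack is absent
- chest: grey steel one-drawer case, fixed to the bench, 250 x 250 mm and 100 mm high. Origin: centre of its underside; its x axis points from the drawer front to the back, y to the left as seen from the front, z up. The drawer slides out along -x
- drawer (a joint): how far the case's drawer is pulled out, m: 0 fully shut (stop), 0.225 fully out; it rubs with about 3 N and stays where it is left
- drawer_in (a point): centre of the drawer's inner floor (moves with the drawer; same axes as the case). Inside space 205 mm (x) by 220 mm (y), floor 14 mm above the bench; side and rear walls 36 mm high above the floor, front panel top 88 mm above the bench. The case leaves 76 mm of height above the floor, so packs go in one layer, three abreast in two rows with their length along x
- drawer_handle (a point): middle of the steel bar handle on the drawer front: 12 mm thick, 130 mm long along the case's y, carried by posts 58 mm either side of the middle; 47 mm out from the front face, 55 mm above the bench; it can be hooked from above through the gap behind it
- knob (a joint): turn of the black lock knob on top of the case, rad: 0 unlocked, grows clockwise seen from above, 1.4 is the end stop (locked). It stays where it is left, but at 0.95 to 1.2 a spring plunger resists and has to be pushed past, after which the knob snaps to the stop
- knob_grip (a point): on the knob's upright axis, 136 mm above the bench, at the height to grip. The grip is a bar 72 mm long, 14 mm thick, from 114 to 150 mm above the bench, on a disc of 28 mm radius (top at 114 mm); at joint 0 the bar lies along the case's x and it turns with the joint; this point's x axis lies along the bar
- carry (a joint): swing of the U-shaped carrying handle on top of the case, rad: 0 lying flat towards the back of the case, 1.57 upright (end stop). It stays where it is left, but at 0.9 to 1.25 a spring plunger resists and has to be pushed past, after which the handle snaps upright
- carry_grip (a point): middle of the handle's round crossbar (rubber sleeve 90 mm long, 16 mm diameter, along the case's y), 95 mm from the hinge axis; moves with the handle
- carry_hinge (a point): middle of the handle's hinge axis, which runs along the case's y, 128 mm above the bench at the centre of the case
- tape: bystander: grey roll of tape lying flat, 96 mm across, 24 mm high. Origin: centre of its underside
- wrench: bystander: steel combination wrench 200 mm long, lying. Origin: middle of its underside
- driver: bystander: screwdriver with black handle, 200 mm long, lying. Origin: middle of its underside
- jar: bystander: white jar with steel cap, 72 mm across, 85 mm high. Origin: centre of its underside
- bottle: bystander: white plastic bottle, 68 mm across, 190 mm high. Origin: centre of its underside
- tin: bystander: open steel parts tin 110 x 80 x 35 mm. Origin: centre of its underside
There are look-alikes about, which are no part of the job. Leave any brown or orange look-alike of the pack1 alone.

How it is judged:
By the outcome, as a careful person would: the job done as asked, in the order asked, and still so for the second after the job is handed in, with the robot touching nothing.
Of pack1, pack2, pack3, pack4, pack5 only 3 to 5 are there at a start; the rules pass over those that are not, and their reading is None.
At some moment in a run one of pack1, pack2, pack3, pack4, pack5 may be knocked a few centimetres aside while the robot is not near it.
Once in a run the grip may slacken for a moment while it holds something.
It also fails if it takes over 208 s, if anything falls off the work surface, if the arm or the gripper's body presses on something with over 40 N, if the wrist force passes 120 N, or if a joint passes its speed limit or range.

## Working session

There is one attempt and no reset: what is moved stays moved. The work goes in short steps, Python scripts to look and compute and a tool call to move; the robot and the scene stay as the last step left them, time stands still between calls to the robot, and variables do not carry over. Pictures are saved under pics/ and viewed, at most 14 in all, crops included, and the job is handed in when it is done.

Besides the shell and the picture viewer there is one more tool, called after ">>>" as name([rows], argument=value, ...), one row to a line, values as JSON. jog_arm: Moves the arm, as the interface text tells. Its arguments: {"type":"object","properties":{"deltas":{"type":"array","items":{"type":"array"}},"squeeze":{"type":"number"}},"required":["deltas"]}

```bash
mkdir -p pics
cat > h.py <<'E'
import numpy as np, cv2
from station import ctrl
def snap(n,f):
    c=ctrl.get_calibration(n); im=ctrl.get_image(n); cv2.imwrite(f'pics/{f}.png',im[:,:,::-1]); np.savez(f'pics/{f}.npz',K=c['K'],E=c['extrinsics']); return im
def ray(f,u,v,z):
    d=np.load(f'pics/{f}.npz'); K,E=d['K'],d['E']; R,t=E[:3,:3],E[:3,3]
    o=-R.T@t; r=R.T@np.linalg.solve(K,[u,v,1.]); return o+r*(z-o[2])/r[2]
def proj(f,p):
    d=np.load(f'pics/{f}.npz'); q=d['E'][:3,:3]@np.array(p)+d['E'][:3,3]; q=d['K']@q; return q[:2]/q[2]
def crop(f,x0,y0,x1,y1,s):
    im=cv2.imread(f'pics/{f}.png')[y0:y1,x0:x1]; cv2.imwrite(f'pics/{f}_c{x0}_{y0}.png',cv2.resize(im,None,fx=s,fy=s,interpolation=cv2.INTER_CUBIC))
E
python3 - <<'E'
from h import *
for n in('scene','top'):
    snap(n,n+'0'); d=np.load(f'pics/{n}0.npz'); R=d['E'][:3,:3]; print(n,-R.T@d['E'][:3,3],d['K'][0,0],R[2])
o=ctrl.get_obs(); print(o,ctrl.hold_point_z)
a=cv2.imread('pics/top0.png');cv2.imwrite('pics/top0b.png',cv2.resize(a,(800,600)))
E
```

```text
scene [1.38212718 0.61144019 1.12917017] 437.13681978326036 [-0.59495104 -0.42966014 -0.67928302]
top [ 0.32824807 -0.01891439  1.59319693] 515.4200872409737 [ 0.12196859  0.01219619 -0.99245903]
{'t': 0.1, 'q': array([ 1.18600732e+00,  5.33018582e-02,  1.61415342e+00,  7.71907008e-06,
        1.47601133e+00, -1.18945471e-01]), 'dq': array([ 0.00186146, -0.0017694 , -0.00349023,  0.00086162, -0.00046219,
       -0.00072714]), 'effort': array([ 9.20437060e-05, -3.94894624e+01, -3.71366680e+01, -9.41829262e-05,
        3.84327941e-03,  4.70478994e-05]), 'tool_pos': array([0.16392836, 0.60246641, 0.19538115]), 'tool_rot': array([-4.16295571e-01, -3.11340865e+00,  2.84728322e-03]), 'contact_force': array([ 0.28122936, -0.21359426, -0.36811052]), 'wrist_torque': array([0.0461673 , 0.00015651, 0.04233466]), 'grip_force': 0.0, 'opening': 0.08549179277970173} 0.0187
```

View pics/top0b.png

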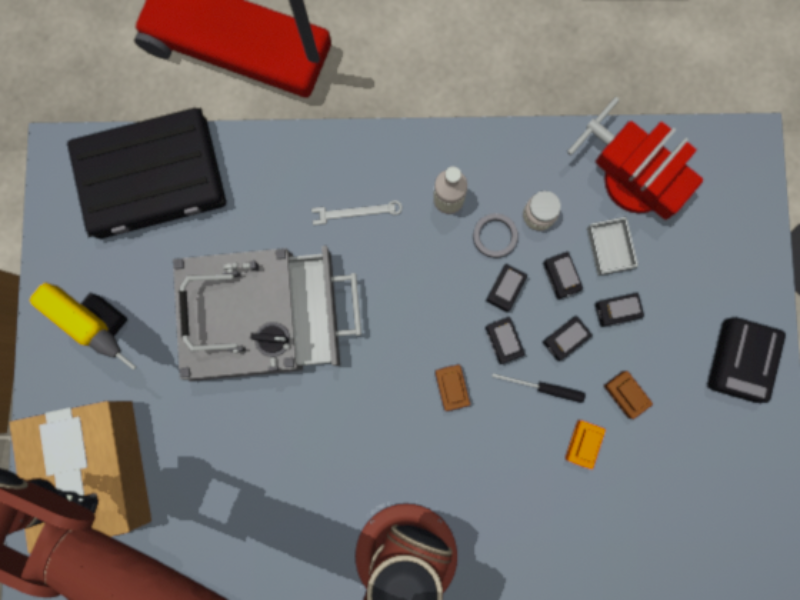

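View pics/scene0.png

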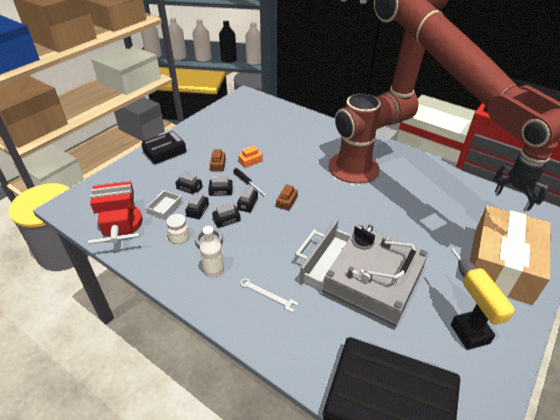

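Five black packs with grey rail blocks sit at top-view pixels (507,287), (563,275), (620,309), (506,341) and (568,338). The brown and orange look-alikes are at (452,388), (628,395) and (586,444), and the charger is at (746,360). Only the five black ones fit the description, so I'll confirm with enlarged crops.

```bash
python3 - <<'E'
from h import *
crop('top0',325,170,465,275,5.7)
crop('top0',115,165,265,275,5.3)
E
ls pics
```

```text
scene0.npz
scene0.png
top0.npz
top0.png
top0_c115_165.png
top0_c325_170.png
top0b.png
```

View pics/top0_c325_170.png

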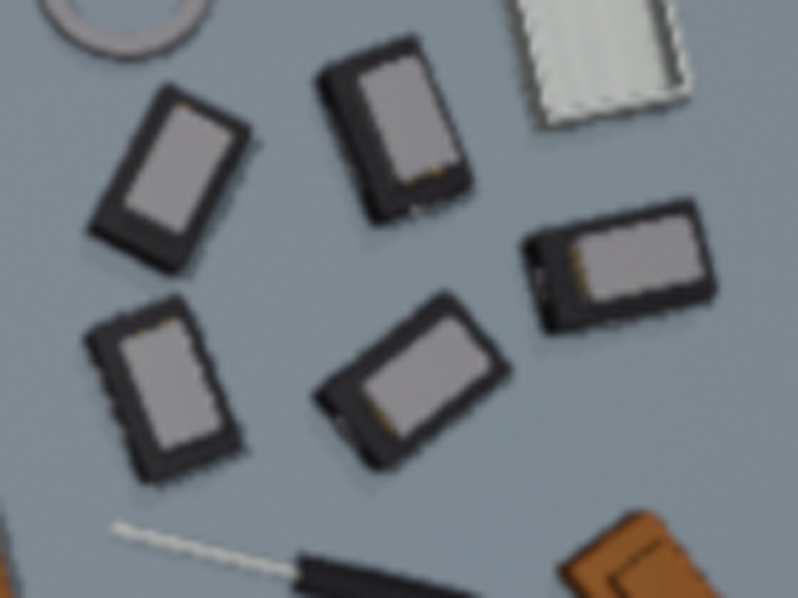

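View pics/top0_c115_165.png

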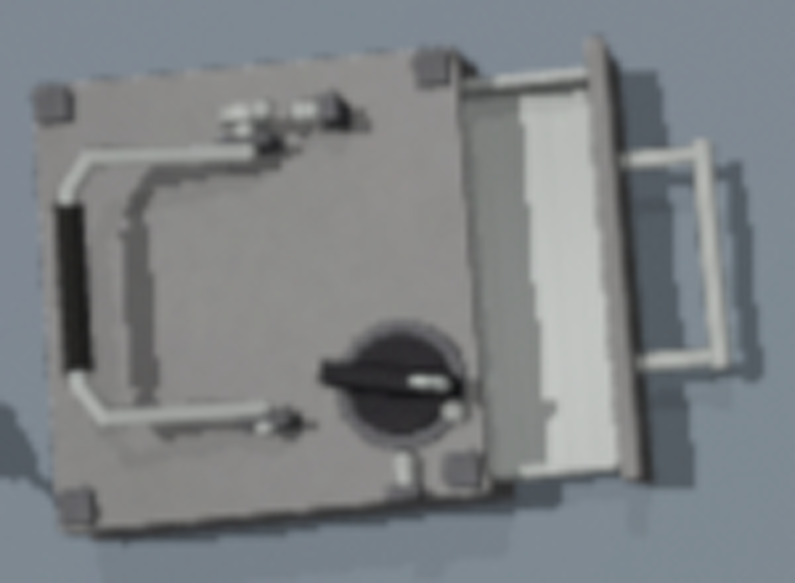

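The crop confirms all five are packs: black bodies with grey rails. The case's drawer front faces -y, and the knob is at about crop pixel (403,380). Next I'll measure the poses.

Run:
```python
from h import *
im=cv2.imread('pics/top0.png')
for (u,v) in [(180,168),(413,118),(640,257),(170,383),(430,378)]:
    s=(int(325+u/5.7),int(170+v/5.7)); m=np.zeros((422,562),np.uint8)
    cv2.floodFill(im.copy(),m,s,0,(18,)*3,(18,)*3,cv2.FLOODFILL_FIXED_RANGE|cv2.FLOODFILL_MASK_ONLY|4|(255<<8))
    c=np.argwhere(m[1:-1,1:-1])[:,::-1]
    P=np.array([ray('top0',a,b,.064)[:2] for a,b in c]); r=cv2.minAreaRect((P*1000).astype(np.float32))
    w,V=np.linalg.eigh(np.cov(P.T)); L=V[:,1]
    print(len(c),P.mean(0).round(4),'axis deg',np.degrees(np.arctan2(L[1],L[0])).round(1),'size',(np.sqrt(12*w)*1000).round(),r)
f=lambda u,v,z:ray('top0',115+u/5.3,165+v/5.3,z).round(4)
for n,p in dict(TL=(35,86,.1),TR=(452,48,.1),BL=(62,532,.1),BR=(490,486,.1),knob=(403,378,.114),k1=(320,372,.15),k2=(462,388,.15),hg=(74,288,.128),barA=(702,140,.061),barB=(722,366,.061),frA=(588,38,.088),frB=(628,478,.088),ci=(605,250,.088),wallTL=(468,95,.05)).items(): print(n,f(*p))
```

```text
195 [ 0.5586 -0.2223] axis deg 150.6 size [30. 58.] ((558.7496337890625, -222.44956970214844), (30.4045467376709, 57.44089889526367), 60.44097900390625)
195 [ 0.584  -0.3437] axis deg -159.7 size [32. 56.] ((584.3112182617188, -343.6098937988281), (55.90917205810547, 31.34261703491211), 20.358684539794922)
193 [ 0.5083 -0.4612] axis deg 101.7 size [30. 58.] ((508.3306579589844, -461.6181335449219), (29.713808059692383, 57.291831970214844), 11.509355545043945)
200 [ 0.4448 -0.2152] axis deg -160.7 size [31. 56.] ((444.8613586425781, -215.41209411621094), (55.63938522338867, 31.413856506347656), 19.649333953857422)
197 [ 0.4483 -0.3484] axis deg 127.2 size [30. 57.] ((448.4961853027344, -348.41302490234375), (30.252025604248047, 57.21650314331055), 37.09761047363281)
TL [0.614  0.4719 0.1   ]
TR [0.6328 0.2391 0.1   ]
BL [0.3663 0.4499 0.1   ]
BR [0.3891 0.2158 0.1   ]
knob [0.4476 0.2615 0.114 ]
k1 [0.4483 0.2989 0.15  ]
k2 [0.4391 0.2233 0.15  ]
hg [0.4972 0.4382 0.128 ]
barA [0.5858 0.1028 0.061 ]
barB [0.4569 0.0917 0.061 ]
frA [0.6401 0.1647 0.088 ]
frB [0.3933 0.1416 0.088 ]
ci [0.5199 0.1547 0.088 ]
wallTL [0.6154 0.2383 0.05  ]
```

>>> jog_arm([
  [-1,[0,0,0.3],[0,0,0]],
  [-1,[0,0,0.3],[0,0,0]],
  [-1,[0.1,-0.1,0.45],[0,0,0.03]],
  [-1,[0.6,-0.62,0.45],[0,0,0.1133]],
  [-1,[0.6,-0.62,0.45],[0,0,0.1133]],
  [-1,[0.6,-0.62,0.45],[0,0,0.1133]],
  [-1,[0.6,-0.62,0.45],[0,0,0.1133]],
  [-1,[0.6,-0.62,0.45],[0,0,0.1133]],
  [-1,[0.6,-0.62,0.45],[0,0,0.1133]],
  [-1,[0.6,-0.62,0.45],[0,0,0.1133]],
  [-1,[0.6,-0.62,0.45],[0,0,0.1133]],
  [-1,[0.6,-0.62,0.45],[0,0,0.1133]],
])

```text
t: 1.1
tool_pos: [0.4084, 0.3506, 0.3776]
tool_rot: [-0.129, 3.136, -0.002]
contact_force: [-0.6, -0.0, -0.6]
opening: 0.0853
grip_force: 0.0
```

>>> jog_arm([
  [-1,[0.28,-0.2,0.05],[0,0,0]],
  [-1,[0.28,-0.2,0.05],[0,0,0]],
  [-1,[0.28,-0.2,0.05],[0,0,0]],
  [-1,[0.28,-0.2,0.05],[0,0,0]],
  [0.06,[0.28,-0.2,0.05],[0,0,0]],
  [0.06,[0.28,-0.2,0.05],[0,0,0]],
  [0.06,[0.28,-0.2,0.05],[0,0,0]],
])

```text
t: 1.68
tool_pos: [0.5151, 0.276, 0.396]
tool_rot: [0.143, -3.137, -0.0]
contact_force: [-0.4, 0.1, -0.1]
opening: 0.0516
grip_force: 0.0
```

```bash
cat >> h.py <<'E'
def ang():
    from scipy.spatial.transform import Rotation as S
    y=S.from_rotvec(ctrl.get_obs()['tool_rot']).as_matrix(); return np.degrees(np.arctan2(y[1,1],y[0,1])), y[:,2].round(4)
E
python3 - <<'E'
from h import *
o=ctrl.get_obs(); print(o['tool_pos'],ang(),o['opening'])
snap('wrist','w1'); d=np.load('pics/w1.npz'); R=d['E'][:3,:3]; print(-R.T@d['E'][:3,3],R)
a=cv2.imread('pics/w1.png');cv2.imwrite('pics/w1b.png',cv2.resize(a,(800,600)))
E
```

```text
[0.51514356 0.27596329 0.39604005] (np.float64(95.23493905313808), array([-1.2e-03,  2.0e-04, -1.0e+00])) 0.05156537648779997
[0.4309899  0.26934475 0.57342877] [[-9.09845161e-02  9.95852307e-01  6.23761495e-06]
 [ 9.42935154e-01  8.61478070e-02  3.21639319e-01]
 [ 3.20304720e-01  2.92700794e-02 -9.46862265e-01]]
```

View pics/w1b.png

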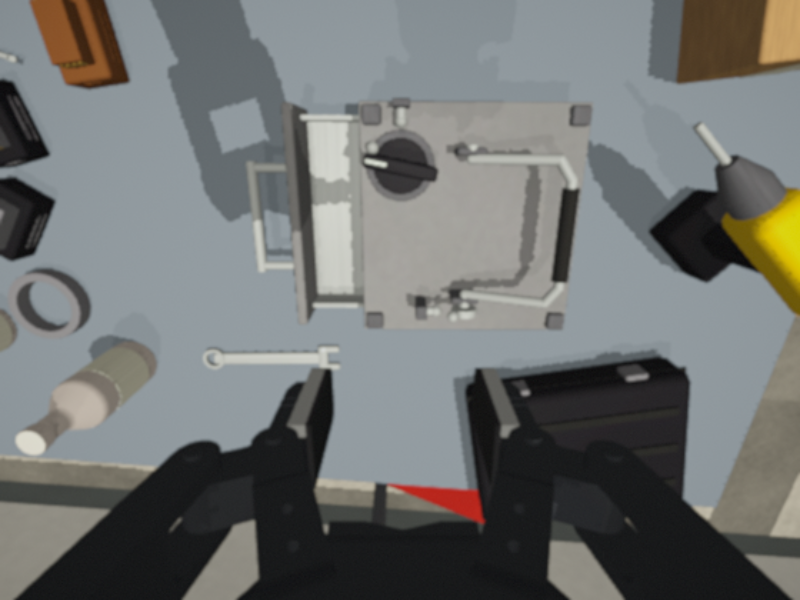

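Run:
```python
from h import *
f=lambda u,v,z:ray('w1',u/800*560,v/600*420,z).round(4)
for n,p in dict(TL=(359,103,.1),TR=(592,103,.1),BL=(367,328,.1),BR=(568,328,.1),knob=(402,166,.114),k1=(364,159,.15),k2=(437,174,.15),cross=(566,235,.128),h1=(460,151,.128),h2=(455,296,.128),barA=(253,165,.061),barB=(262,270,.061),fA=(288,104,.088),fB=(299,322,.088)).items(): print(n,f(*p))
```

```text
TL [0.3895 0.2213 0.1   ]
TR [0.3681 0.4554 0.1   ]
BL [0.634  0.2452 0.1   ]
BR [0.6122 0.4839 0.1   ]
knob [0.4456 0.27   0.114 ]
k1 [0.4415 0.2339 0.15  ]
k2 [0.4487 0.3037 0.15  ]
cross [0.4983 0.4467 0.128 ]
h1 [0.426  0.3254 0.128 ]
h2 [0.5754 0.34   0.128 ]
barA [0.4617 0.1008 0.061 ]
barB [0.5853 0.1093 0.061 ]
fA [0.396 0.147 0.088]
fB [0.6388 0.1617 0.088 ]
```

The wrist view shows the handle bar at (254..262,163..270) and the case roughly square, centred near (.501,.348). The knob is already turned about 0.2 rad. Next I'll hook the handle.

>>> jog_arm([
  [0.06,[0.016,-0.435,0],[0,0,0]],
  [0.06,[0.016,-0.435,0],[0,0,0]],
  [0.06,[0.016,-0.435,0],[0,0,0]],
  [0.06,[0.016,-0.435,0],[0,0,0]],
  [0.06,[0.016,-0.435,-0.1],[0,0,0]],
  [0.06,[0.016,-0.435,-0.2],[0,0,0]],
  [0.06,[0.016,-0.435,-0.3],[0,0,0]],
  [0.06,[0.016,-0.435,-0.4],[0,0,0]],
  [0.06,[0.016,-0.435,-0.5],[0,0,0]],
  [0.06,[0.016,-0.435,-0.6],[0,0,0]],
  [0.06,[0.016,-0.435,-0.7],[0,0,0]],
  [0.06,[0.016,-0.435,-0.7],[0,0,0]],
])

```text
t: 2.73
tool_pos: [0.5148, 0.102, 0.1068]
tool_rot: [0.144, -3.121, -0.0]
contact_force: [-2.1, -0.9, -1.1]
opening: 0.0401
grip_force: 0.0
```

>>> jog_arm([
  [0.06,[0,0,-0.05],[0,0,0]],
  [0.06,[0,0,-0.1],[0,0,0]],
  [0.06,[0,0,-0.15],[0,0,0]],
  [0.06,[0,0,-0.2],[0,0,0]],
  [0.06,[0,0,-0.2],[0,0,0]],
  [1,[0,0,-0.2],[0,0,0]],
  [1,[0,0,-0.2],[0,0,0]],
  [1,[0,0,-0.2],[0,0,0]],
  [1,[0,0,-0.2],[0,0,0]],
  [1,[0,0,-0.2],[0,0,0]],
], squeeze=40)

```text
t: 3.57
tool_pos: [0.5235, 0.1012, 0.038]
tool_rot: [-0.142, 3.136, 0.0]
contact_force: [-0.2, -0.1, -0.2]
opening: 0.0002
grip_force: 0.0
```

Run:
```python
from h import *
o=ctrl.get_obs(); print(o['tool_pos'],o['opening'],o['grip_force'],o['contact_force'])
snap('wrist','w2');snap('scene','s2')
a=cv2.imread('pics/w2.png')[:,:];b=cv2.imread('pics/s2.png')[180:320,230:440]
cv2.imwrite('pics/w2b.png',np.hstack([cv2.resize(a,(400,300)),cv2.resize(b,(400,300))]))
```

```text
[0.5235484  0.10115291 0.03799014] 0.00023985453092250676 0.0 [-0.15072201 -0.05807471 -0.2058428 ]
```

View pics/w2b.png

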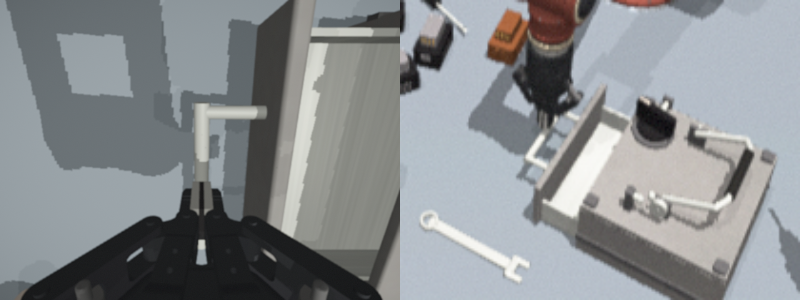

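Run:
```python
from h import *
g=lambda p:((proj('s2',p)-[230,180])*4/[1.05*400/400*1.0,1]).round(1)
a=cv2.imread('pics/s2.png'); p=proj('s2',(.5235,.101,.05)); print(p)
x,y=int(p[0])-30,int(p[1])-22
c=cv2.resize(a[y:y+45,x:x+60],(480,360),interpolation=cv2.INTER_CUBIC)
w=cv2.imread('pics/w2.png')[190:370,220:340]
cv2.imwrite('pics/z2.png',np.hstack([c,cv2.resize(w,(240,360),interpolation=cv2.INTER_CUBIC)]))
for q in [(.5235,.101,.038),(.5235,.101,.061),(.4617,.1,.061),(.5853,.109,.061)]: print(q,((proj('s2',q)-[x,y])*8).round())
print(proj('w2',(.5235,.101,.038)),proj('w2',(.5235,.101,.061)))
```

```text
[305.8295345  242.81713803]
(0.5235, 0.101, 0.038) [245. 202.]
(0.5235, 0.101, 0.061) [248. 165.]
(0.4617, 0.1, 0.061) [326.  78.]
(0.5853, 0.109, 0.061) [180. 263.]
[279.9586714  242.97749495] [279.70579651 260.36169165]
```

View pics/z2.png

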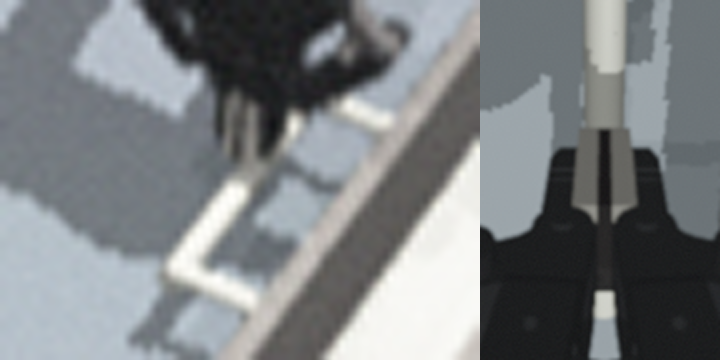

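>>> jog_arm([
  [0.06,[0,0,0],[0,0,0]],
  [0.06,[0,0,0],[0,0,0]],
  [0.06,[0,0,0],[0,0,0]],
  [0.06,[0,0,0],[0,0,0]],
  [0.06,[0,0,-0.015],[0,0,0]],
  [0.06,[0,0,-0.03],[0,0,0]],
  [0.06,[0,0,-0.035],[0,0,0]],
  [1,[0,0,-0.035],[0,0,0]],
  [1,[0,0,-0.035],[0,0,0]],
  [1,[0,0,-0.035],[0,0,0]],
  [1,[0,0,-0.035],[0,0,0]],
  [1,[0,0,-0.035],[0,0,0]],
], squeeze=40)

```text
t: 4.67
tool_pos: [0.5224, 0.1009, 0.0224]
tool_rot: [0.142, -3.138, 0.0]
contact_force: [0.2, -1.0, -1.2]
opening: 0.008
grip_force: 36.2
```

>>> jog_arm([
  [1,[0.002,-0.02,0],[0,0,0]],
  [1,[0.005,-0.05,0],[0,0,0]],
  [1,[0.008,-0.09,0],[0,0,0]],
  [1,[0.012,-0.13,0],[0,0,0]],
  [1,[0.016,-0.17,0],[0,0,0]],
  [1,[0.019,-0.21,0],[0,0,0]],
  [1,[0.023,-0.25,0],[0,0,0]],
  [1,[0.026,-0.29,0],[0,0,0]],
  [1,[0.029,-0.324,0],[0,0,0]],
  [1,[0.029,-0.324,0],[0,0,0]],
  [1,[0.029,-0.324,0],[0,0,0]],
])

```text
t: 5.58
tool_pos: [0.5338, -0.03, 0.0224]
tool_rot: [0.14, -3.137, 0.003]
contact_force: [-2.3, -2.5, -0.0]
opening: 0.0076
grip_force: 37.0
```

>>> jog_arm([
  [1,[0.001,-0.012,0],[0,0,0]],
  [1,[0.002,-0.024,0],[0,0,0]],
  [1,[0.002,-0.024,0],[0,0,0]],
])

```text
t: 5.83
tool_pos: [0.5345, -0.0384, 0.0224]
tool_rot: [0.142, -3.137, 0.0]
contact_force: [-3.8, 0.6, 1.3]
opening: 0.0076
grip_force: 37.4
```

>>> jog_arm([
  [0.1,[0,0,0],[0,0,0]],
  [0.1,[0,0,0],[0,0,0]],
  [0.1,[0,0,0],[0,0,0]],
  [0.1,[0,0,0],[0,0,0]],
  [0.1,[0,0,0.1],[0,0,0]],
  [0.1,[0,0,0.2],[0,0,0]],
  [-1,[0,0,0.3],[0,0,0]],
  [-1,[0,0,0.4],[0,0,0]],
  [-1,[0,0,0.5],[0,0,0]],
  [-1,[0,0,0.6],[0,0,0]],
  [-1,[0,0,0.7],[0,0,0]],
  [-1,[0,0,0.7],[0,0,0]],
])

```text
t: 6.83
tool_pos: [0.5388, -0.0388, 0.314]
tool_rot: [-0.141, 3.121, -0.007]
contact_force: [0.7, -0.3, 0.7]
opening: 0.0852
grip_force: 0.0
```

```bash
cat >> h.py <<'E'
def packs(f,seeds,thr=18):
    im=cv2.imread(f'pics/{f}.png'); out=[]
    for s in seeds:
        m=np.zeros((422,562),np.uint8); s=tuple(int(round(x)) for x in s)
        cv2.floodFill(im.copy(),m,s,0,(thr,)*3,(thr,)*3,cv2.FLOODFILL_FIXED_RANGE|cv2.FLOODFILL_MASK_ONLY|4|(255<<8))
        c=np.argwhere(m[1:-1,1:-1])[:,::-1]
        P=np.array([ray(f,a,b,.064)[:2] for a,b in c]); w,V=np.linalg.eigh(np.cov(P.T)); L=V[:,1]
        print(len(c),P.mean(0).round(4),np.degrees(np.arctan2(L[1],L[0])).round(1)%180,(np.sqrt(12*abs(w))*1000).round())
S0=[(.5586,-.2223),(.584,-.3437),(.5083,-.4612),(.4448,-.2152),(.4483,-.3484)]
E
python3 - <<'E'
from h import *
print(ctrl.get_obs()['tool_pos'],ang()); snap('wrist','w3'); snap('top','t3')
packs('t3',[proj('t3',(*s,.064)) for s in S0])
a=cv2.imread('pics/w3.png');b=cv2.imread('pics/t3.png')[150:310,110:330]
cv2.imwrite('pics/w3b.png',np.hstack([cv2.resize(a,(400,300)),cv2.resize(b,(400,291)).__class__(0) if 0 else cv2.resize(b,(400,300))]))
E
```

```text
[ 0.53883205 -0.03883495  0.31396634] (np.float64(95.17941671755585), array([ 0.0175, -0.0037, -0.9998]))
160 [ 0.5632 -0.2245] 146.6 [30. 48.]
194 [ 0.5839 -0.3437] 20.5 [32. 56.]
193 [ 0.5084 -0.4613] 101.0 [30. 57.]
168 [ 0.4427 -0.2186] 10.5 [28. 59.]
197 [ 0.4483 -0.3484] 127.2 [30. 57.]
```

View pics/w3b.png

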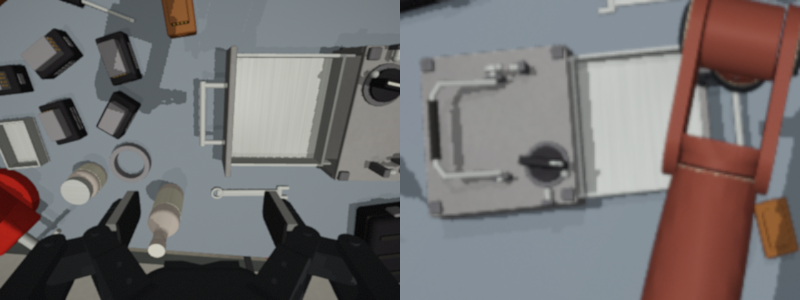

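Run:
```python
from h import *
crop('w3',300,40,560,250,3)
```

```text
(no output)
```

View pics/w3_c300_40.png

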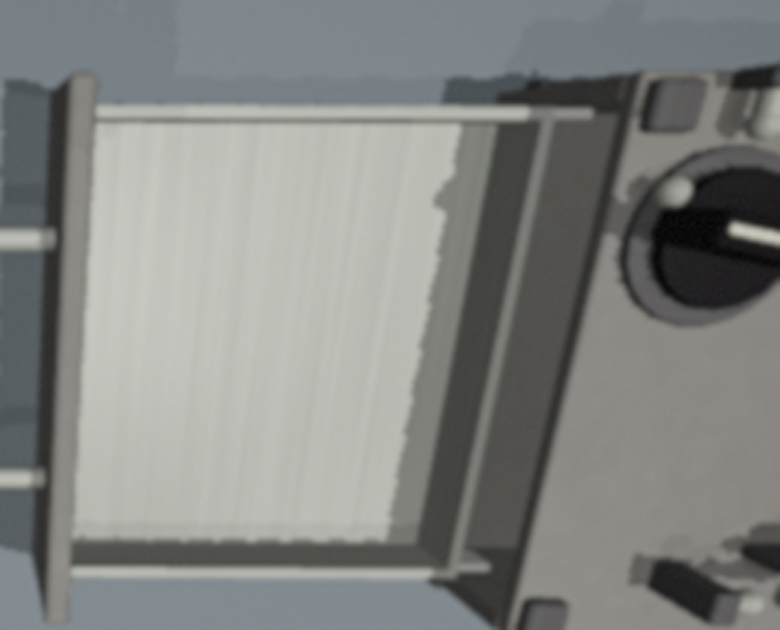

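Run:
```python
from h import *
f=lambda u,v,z:ray('w3',300+u/3,40+v/3,z)
c=np.array([.501,.348]); X=np.array([-.0906,.9959]); Y=np.array([-.9959,-.0906])
for n,p in dict(rwT=(545,112,.05),rwB=(455,570,.05),rfT=(497,125,.014),rfB=(418,540,.014),swT=(300,113,.05),swB=(300,570,.05),sfT=(300,125,.014),pT=(98,80,.088),pB=(70,620,.088),poT=(70,75,.088),poB=(46,620,.088),caseT=(635,75,.1),caseB=(515,630,.1),knob=(722,237,.114)).items():
    P=f(*p)[:2]; print(n,P.round(4),'case',((P-c)@X).round(4),((P-c)@Y).round(4))
P=np.array([.5345,-.038]);print('bar',(P-c)@X,(P-c)@Y)
```

```text
rwT [0.3997 0.2169] case -0.1214 0.1127
rwB [0.6218 0.2395] case -0.119 -0.1105
rfT [0.4032 0.217 ] case -0.1216 0.1092
rfB [0.6196 0.2368] case -0.1215 -0.108
swT [0.4099 0.1083] case -0.2305 0.1124
swB [0.6294 0.1579] case -0.201 -0.1107
sfT [0.4118 0.122 ] case -0.217 0.1093
pT [0.4087 0.0111] case -0.3271 0.1224
pB [0.6512 0.0331] case -0.3272 -0.121
poT [ 4.079e-01 -4.000e-04] case -0.3385 0.1243
poB [0.6523 0.0213] case -0.3391 -0.1211
caseT [0.3895 0.2179] case -0.1195 0.1228
caseB [0.6307 0.2447] case -0.1146 -0.1198
knob [0.4456 0.2631] case -0.0795 0.0629
bar -0.3874525 0.001608950000000023
```

>>> jog_arm([
  [-1,[0.059,-0.46,0],[0,0,-0.192]],
  [-1,[0.059,-0.46,0],[0,0,-0.192]],
  [-1,[0.059,-0.46,0],[0,0,-0.192]],
  [-1,[0.059,-0.46,0],[0,0,-0.192]],
  [-1,[0.059,-0.46,-0.1],[0,0,-0.192]],
  [-1,[0.059,-0.46,-0.2],[0,0,-0.192]],
  [-1,[0.059,-0.46,-0.3],[0,0,-0.192]],
  [-1,[0.059,-0.46,-0.4],[0,0,-0.192]],
  [-1,[0.059,-0.46,-0.48],[0,0,-0.192]],
  [-1,[0.059,-0.46,-0.48],[0,0,-0.192]],
  [-1,[0.059,-0.46,-0.48],[0,0,-0.192]],
])

```text
t: 7.85
tool_pos: [0.5561, -0.2208, 0.1067]
tool_rot: [-0.795, -3.032, -0.003]
contact_force: [-0.4, -0.2, 0.1]
opening: 0.0851
grip_force: 0.0
```

Run:
```python
from h import *
o=ctrl.get_obs();print(o['tool_pos'],ang(),ctrl.hold_point_z); snap('wrist','w4')
for p in [(.5586,-.2223,.064),tuple(o['tool_pos'])]: print(proj('w4',p))
a=cv2.imread('pics/w4.png');cv2.imwrite('pics/w4b.png',cv2.resize(a,(800,600)))
```

```text
[ 0.55610766 -0.22077915  0.10669496] (np.float64(60.60678481606999), array([-0.0066,  0.0036, -1.    ])) 0.0187
[281.6375477  223.73787209]
[281.69528473 243.6354236 ]
```

View pics/w4b.png

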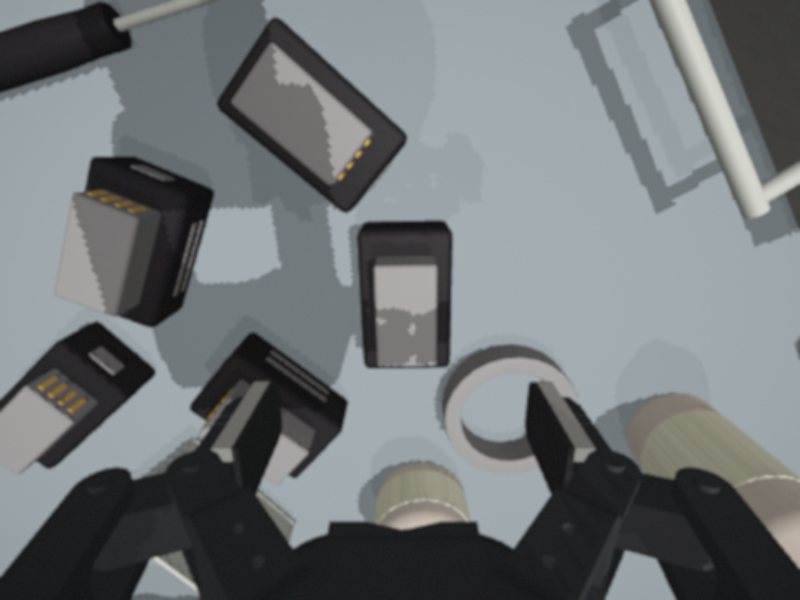

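>>> jog_arm([
  [-1,[0,0,-0.08],[0,0,0]],
  [-1,[0,0,-0.14],[0,0,0]],
  [-1,[0,0,-0.17],[0,0,0]],
  [-1,[0,0,-0.17],[0,0,0]],
  [1,[0,0,-0.17],[0,0,0]],
  [1,[0,0,-0.17],[0,0,0]],
  [1,[0,0,-0.17],[0,0,0]],
  [1,[0,0,-0.17],[0,0,0]],
  [1,[0,0,-0.17],[0,0,0]],
  [1,[0,0,-0.17],[0,0,0]],
], squeeze=60)

```text
t: 8.73
tool_pos: [0.559, -0.2224, 0.0432]
tool_rot: [0.797, 3.038, -0.0]
contact_force: [0.8, -0.3, -0.5]
opening: 0.0125
grip_force: 0.0
```

>>> jog_arm([
  [-1,[0,0,0],[0,0,0]],
  [-1,[0,0,0],[0,0,0]],
  [-1,[0,0,0],[0,0,0]],
  [-1,[0,0,0],[0,0,0]],
  [-1,[0,0,-0.015],[0,0,0]],
  [-1,[0,0,-0.03],[0,0,0]],
  [-1,[0,0,-0.0375],[0,0,0]],
  [1,[0,0,-0.0375],[0,0,0]],
  [1,[0,0,-0.0375],[0,0,0]],
  [1,[0,0,-0.0375],[0,0,0]],
  [1,[0,0,-0.0375],[0,0,0]],
  [1,[0,0,-0.0375],[0,0,0]],
], squeeze=60)

```text
t: 9.73
tool_pos: [0.5592, -0.2219, 0.0284]
tool_rot: [0.797, 3.038, 0.001]
contact_force: [-0.4, 2.9, 2.8]
opening: 0.0295
grip_force: 59.2
```

>>> jog_arm([
  [-0.6,[0,0,0],[0,0,0]],
  [-0.6,[0,0,0],[0,0,0]],
  [-0.6,[0,0,0],[0,0,0]],
  [-0.6,[0,0,-0.01],[0,0,0]],
  [-0.6,[0,0,-0.015],[0,0,0]],
  [-0.6,[0,0,-0.015],[0,0,0]],
  [1,[0,0,-0.015],[0,0,0]],
  [1,[0,0,-0.015],[0,0,0]],
  [1,[0,0,-0.015],[0,0,0]],
  [1,[0,0,-0.015],[0,0,0]],
  [1,[0,0,-0.015],[0,0,0]],
], squeeze=60)

```text
t: 10.65
tool_pos: [0.559, -0.222, 0.022]
tool_rot: [0.797, 3.038, 0.001]
contact_force: [0.6, 3.0, 1.9]
opening: 0.0318
grip_force: 59.8
```

Run:
```python
from h import *
o=ctrl.get_obs();print(o['tool_pos'],o['contact_force'],o['opening'],o['grip_force'])
s=snap('scene','s5'); p=proj('s5',(.5586,-.2223,.06)).astype(int); x,y=p[0]-40,p[1]-30
crop('s5',x,y,x+80,y+60,8); import os; os.rename(f'pics/s5_c{x}_{y}.png','pics/s5z.png')
```

```text
[ 0.5589931  -0.22201577  0.02198386] [0.63886744 3.00666448 1.89530497] 0.0318486038547912 59.81609880924225
```

View pics/s5z.png

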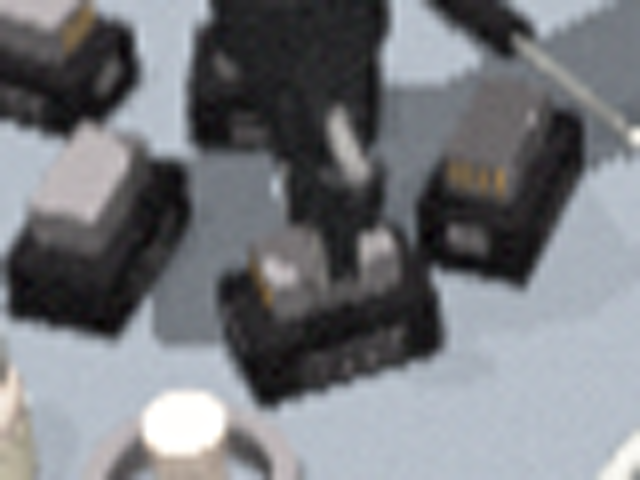

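>>> jog_arm([
  [1,[0,0,0.05],[0,0,0]],
  [1,[0,0,0.12],[0,0,0]],
  [1,[0,0,0.2],[0,0,0]],
  [1,[0,0,0.28],[0,0,0]],
  [1,[0,0,0.35],[0,0,0]],
  [1,[0,0.07,0.35],[0,0,-0.04]],
  [1,[0.01,0.15,0.35],[0,0,-0.08]],
  [1,[0.02,0.23,0.35],[0,0,-0.12]],
  [1,[0.03,0.31,0.35],[0,0,-0.16]],
  [1,[0.04,0.4,0.35],[0,0,-0.2]],
  [1,[0.05,0.5,0.35],[0,0,-0.24]],
  [1,[0.05,0.5,0.35],[0,0,-0.26]],
], squeeze=80)

```text
t: 11.7
tool_pos: [0.5775, -0.0163, 0.1596]
tool_rot: [-1.936, -2.469, -0.002]
contact_force: [0.4, -0.8, -4.4]
opening: 0.0311
grip_force: 80.2
```

>>> jog_arm([
  [1,[0.002,0.09,0],[0,0,-0.02]],
  [1,[0.004,0.19,0],[0,0,-0.048]],
  [1,[0.006,0.29,0],[0,0,-0.048]],
  [1,[0.008,0.39,0],[0,0,-0.048]],
  [1,[0.009,0.47,0],[0,0,-0.048]],
  [1,[0.009,0.516,0],[0,0,-0.048]],
  [1,[0.009,0.516,0],[0,0,-0.048]],
  [1,[0.009,0.516,-0.06],[0,0,-0.048]],
  [1,[0.009,0.516,-0.12],[0,0,-0.048]],
  [1,[0.009,0.516,-0.18],[0,0,-0.048]],
  [1,[0.009,0.516,-0.22],[0,0,-0.048]],
  [1,[0.009,0.516,-0.22],[0,0,-0.048]],
])

```text
t: 12.7
tool_pos: [0.5774, 0.1824, 0.0668]
tool_rot: [-2.115, -2.314, 0.016]
contact_force: [-2.1, -0.1, -5.0]
opening: 0.0314
grip_force: 80.3
```

>>> jog_arm([
  [1,[0,0,-0.03],[0,0,0]],
  [1,[0,0,-0.06],[0,0,0]],
  [1,[0,0,-0.08],[0,0,0]],
  [1,[0,0,-0.088],[0,0,0]],
  [1,[0,0,-0.092],[0,0,0]],
  [1,[0,0,-0.092],[0,0,0]],
])

```text
t: 13.2
tool_pos: [0.5823, 0.1842, 0.0368]
tool_rot: [2.119, 2.319, 0.0]
contact_force: [0.5, -0.7, -4.2]
opening: 0.0313
grip_force: 80.4
```

>>> jog_arm([
  [1,[0,0,-0.006],[0,0,0]],
  [1,[0,0,-0.006],[0,0,0]],
  [-0.15,[0,0,-0.006],[0,0,0]],
  [-0.15,[0,0,-0.006],[0,0,0]],
  [-0.15,[0,0,-0.006],[0,0,0]],
  [-0.15,[0,0,0.03],[0,0,0]],
  [-0.15,[0,0,0.1],[0,0,0]],
  [-0.15,[0,0,0.2],[0,0,0]],
  [-0.15,[0,0,0.3],[0,0,0]],
  [-0.15,[0,0,0.4],[0,0,0]],
  [-0.15,[0,0,0.4],[0,0,0]],
])

```text
t: 14.12
tool_pos: [0.5876, 0.1853, 0.2098]
tool_rot: [2.111, 2.311, 0.024]
contact_force: [1.5, -0.7, 1.4]
opening: 0.0488
grip_force: 0.0
```

```bash
cat >> h.py <<'E'
def see(f,idx):
    o=ctrl.get_obs(); print(o['tool_pos'].round(4),round(ang()[0],1),o['opening']); snap('top',f)
    packs(f,[proj(f,(*S0[i],.064)) for i in idx])
E
python3 -c "
from h import *
see('t6',[1,2,3,4])"
```

```text
[0.5876 0.1853 0.2098] 5.2 0.048828260459928344
194 [ 0.5839 -0.3437] 20.5 [32. 56.]
194 [ 0.5084 -0.4611] 101.3 [30. 58.]
203 [ 0.4447 -0.2153] 19.900000000000006 [32. 56.]
197 [ 0.4483 -0.3484] 127.2 [30. 57.]
```

>>> jog_arm([
  [-1,[-0.03,-0.09,0],[0,0,-0.0397]],
  [-1,[-0.06,-0.18,0],[0,0,-0.079]],
  [-1,[-0.09,-0.27,0],[0,0,-0.119]],
  [-1,[-0.12,-0.36,0],[0,0,-0.158]],
  [-1,[-0.155,-0.45,0],[0,0,-0.198]],
  [-1,[-0.19,-0.54,0],[0,0,-0.238]],
  [-1,[-0.22,-0.64,0],[0,0,-0.277]],
  [-1,[-0.255,-0.74,0],[0,0,-0.317]],
  [-1,[-0.29,-0.84,0],[0,0,-0.356]],
  [-1,[-0.325,-0.94,0],[0,0,-0.396]],
  [-1,[-0.3435,-0.999,0],[0,0,-0.4206]],
  [-1,[-0.3435,-0.999,0],[0,0,-0.4206]],
])

```text
t: 15.17
tool_pos: [0.4427, -0.2192, 0.1964]
tool_rot: [3.098, 0.518, -0.002]
contact_force: [0.5, 0.4, -0.8]
opening: 0.0853
grip_force: 0.0
```

>>> jog_arm([
  [-1,[0,0,0],[0,0,0]],
  [-1,[0,0,-0.09],[0,0,0]],
  [-1,[0,0,-0.18],[0,0,0]],
  [-1,[0,0,-0.27],[0,0,0]],
  [-1,[0,0,-0.35],[0,0,0]],
  [-1,[0,0,-0.4],[0,0,0]],
  [-1,[0,0,-0.43],[0,0,0]],
  [-1,[0,0,-0.435],[0,0,0]],
  [-1,[0,0,-0.435],[0,0,0]],
])

```text
t: 15.92
tool_pos: [0.4449, -0.2145, 0.0226]
tool_rot: [-3.095, -0.533, 0.001]
contact_force: [0.1, 0.1, 0.9]
opening: 0.0848
grip_force: 0.0
```

>>> jog_arm([
  [1,[0,0,0],[0,0,0]],
  [1,[0,0,0],[0,0,0]],
  [1,[0,0,0],[0,0,0]],
  [1,[0,0,0],[0,0,0]],
  [1,[0,0,0],[0,0,0]],
], squeeze=80)

```text
t: 16.33
tool_pos: [0.4455, -0.2157, 0.0244]
tool_rot: [3.096, 0.531, 0.002]
contact_force: [-0.7, 1.8, 3.1]
opening: 0.0308
grip_force: 78.8
```

>>> jog_arm([
  [1,[0,0,0.06],[0,0,0]],
  [1,[0,0,0.15],[0,0,0]],
  [1,[0,0,0.25],[0,0,0]],
  [1,[0,0,0.35],[0,0,0]],
  [1,[0.001,0.07,0.35],[0,0,0.038]],
  [1,[0.002,0.15,0.35],[0,0,0.077]],
  [1,[0.003,0.23,0.35],[0,0,0.115]],
  [1,[0.005,0.31,0.35],[0,0,0.154]],
  [1,[0.006,0.39,0.35],[0,0,0.192]],
  [1,[0.007,0.47,0.35],[0,0,0.231]],
  [1,[0.008,0.55,0.35],[0,0,0.27]],
  [1,[0.01,0.63,0.35],[0,0,0.308]],
])

```text
t: 17.33
tool_pos: [0.4476, 0.0381, 0.1617]
tool_rot: [-2.488, -1.917, 0.002]
contact_force: [0.3, 0.9, -4.7]
opening: 0.0304
grip_force: 80.5
```

>>> jog_arm([
  [1,[0.001,0.08,0],[0,0,0.037]],
  [1,[0.002,0.16,0],[0,0,0.075]],
  [1,[0.003,0.24,0],[0,0,0.1126]],
  [1,[0.004,0.31,0],[0,0,0.1126]],
  [1,[0.005,0.339,0],[0,0,0.1126]],
  [1,[0.005,0.339,0],[0,0,0.1126]],
  [1,[0.005,0.339,-0.08],[0,0,0.1126]],
  [1,[0.005,0.339,-0.16],[0,0,0.1126]],
  [1,[0.005,0.339,-0.22],[0,0,0.1126]],
  [1,[0.005,0.339,-0.25],[0,0,0.1126]],
  [1,[0.005,0.339,-0.25],[0,0,0.1126]],
])

```text
t: 18.25
tool_pos: [0.4475, 0.1705, 0.0586]
tool_rot: [-2.118, -2.315, 0.011]
contact_force: [-1.0, -0.4, -4.9]
opening: 0.0307
grip_force: 80.5
```

>>> jog_arm([
  [1,[0,0,-0.03],[0,0,0]],
  [1,[0,0,-0.055],[0,0,0]],
  [1,[0,0,-0.064],[0,0,0]],
  [1,[0,0,-0.069],[0,0,0]],
  [1,[0,0,-0.069],[0,0,0]],
  [-0.15,[0,0,-0.069],[0,0,0]],
  [-0.15,[0,0,-0.069],[0,0,0]],
  [-0.15,[0,0,-0.069],[0,0,0]],
  [-0.15,[0,0,-0.03],[0,0,0]],
  [-0.15,[0,0,0.06],[0,0,0]],
  [-0.15,[0,0,0.16],[0,0,0]],
  [-0.15,[0,0,0.26],[0,0,0]],
])

```text
t: 19.25
tool_pos: [0.4502, 0.1721, 0.1678]
tool_rot: [-2.119, -2.319, 0.001]
contact_force: [1.0, 0.7, -0.4]
opening: 0.0494
grip_force: 0.0
```

```bash
python3 -c "
from h import *
see('t7',[1,2,4])"
```

```text
[0.4502 0.1721 0.1678] 5.2 0.04936001281284155
195 [ 0.584  -0.3437] 20.30000000000001 [32. 56.]
194 [ 0.5084 -0.4611] 101.3 [30. 58.]
197 [ 0.4483 -0.3484] 127.2 [30. 57.]
```

>>> jog_arm([
  [-0.15,[0,0,0.08],[0,0,0]],
  [-1,[0,-0.1,0.1],[0,0,0.02]],
  [-1,[0,-0.2,0.1],[0,0,0.04]],
  [-1,[0,-0.3,0.1],[0,0,0.06]],
  [-1,[0,-0.4,0.1],[0,0,0.08]],
  [-1,[0,-0.5,0.1],[0,0,0.1]],
  [-1,[0,-0.6,0.1],[0,0,0.12]],
  [-1,[0,-0.7,0.1],[0,0,0.14]],
  [-1,[0,-0.8,0.1],[0,0,0.16]],
  [-1,[0,-0.9,0.1],[0,0,0.1778]],
  [-1,[0,-1,0.1],[0,0,0.1778]],
])

```text
t: 20.22
tool_pos: [0.4507, -0.2301, 0.207]
tool_rot: [1.395, 2.813, -0.0]
contact_force: [0.8, 0.2, -0.1]
opening: 0.0854
grip_force: 0.0
```

>>> jog_arm([
  [-1,[-0.002,-0.1,0],[0,0,0]],
  [-1,[-0.004,-0.2,0],[0,0,0]],
  [-1,[-0.006,-0.3015,0],[0,0,0]],
  [-1,[-0.006,-0.3015,0],[0,0,0]],
  [-1,[-0.006,-0.3015,-0.1],[0,0,0]],
  [-1,[-0.006,-0.3015,-0.2],[0,0,0]],
  [-1,[-0.006,-0.3015,-0.3],[0,0,0]],
  [-1,[-0.006,-0.3015,-0.38],[0,0,0]],
  [-1,[-0.006,-0.3015,-0.435],[0,0,0]],
  [-1,[-0.006,-0.3015,-0.46],[0,0,0]],
  [-1,[-0.006,-0.3015,-0.46],[0,0,0]],
])

```text
t: 21.13
tool_pos: [0.4469, -0.3466, 0.0197]
tool_rot: [-1.395, -2.809, -0.003]
contact_force: [0.0, 0.4, 1.0]
opening: 0.0854
grip_force: 0.0
```

>>> jog_arm([
  [-1,[0,0,0],[0,0,0]],
  [1,[0,0,0],[0,0,0]],
  [1,[0,0,0],[0,0,0]],
  [1,[0,0,0],[0,0,0]],
  [1,[0,0,0],[0,0,0]],
  [1,[0,0,0],[0,0,0]],
], squeeze=80)

```text
t: 21.63
tool_pos: [0.4496, -0.3488, 0.0245]
tool_rot: [1.397, 2.811, 0.0]
contact_force: [0.4, 2.5, 3.7]
opening: 0.0305
grip_force: 78.9
```

>>> jog_arm([
  [1,[0,0,0.06],[0,0,0]],
  [1,[0,0,0.15],[0,0,0]],
  [1,[0,0,0.25],[0,0,0]],
  [1,[0,0,0.35],[0,0,0]],
  [1,[0.01,0.08,0.35],[0,0,-0.02]],
  [1,[0.02,0.17,0.35],[0,0,-0.04]],
  [1,[0.03,0.26,0.35],[0,0,-0.06]],
  [1,[0.045,0.35,0.35],[0,0,-0.08]],
  [1,[0.06,0.44,0.35],[0,0,-0.1]],
  [1,[0.07,0.53,0.35],[0,0,-0.12]],
  [1,[0.08,0.62,0.35],[0,0,-0.14]],
  [1,[0.09,0.7,0.35],[0,0,-0.16]],
])

```text
t: 22.63
tool_pos: [0.4832, -0.066, 0.1614]
tool_rot: [-2.055, -2.373, 0.001]
contact_force: [1.2, 0.2, -4.8]
opening: 0.0304
grip_force: 80.2
```

>>> jog_arm([
  [1,[0.01,0.09,0],[0,0,-0.0178]],
  [1,[0.02,0.18,0],[0,0,-0.0178]],
  [1,[0.03,0.27,0],[0,0,-0.0178]],
  [1,[0.045,0.36,0],[0,0,-0.0178]],
  [1,[0.06,0.45,0],[0,0,-0.0178]],
  [1,[0.07,0.54,0],[0,0,-0.0178]],
  [1,[0.0805,0.6165,0],[0,0,-0.0178]],
  [1,[0.0805,0.6165,0],[0,0,-0.0178]],
  [1,[0.0805,0.6165,0],[0,0,-0.0178]],
  [1,[0.0805,0.6165,-0.08],[0,0,-0.0178]],
  [1,[0.0805,0.6165,-0.15],[0,0,-0.0178]],
  [1,[0.0805,0.6165,-0.2],[0,0,-0.0178]],
])

```text
t: 23.63
tool_pos: [0.5146, 0.1768, 0.0795]
tool_rot: [-2.119, -2.317, 0.006]
contact_force: [-1.1, -0.4, -6.1]
opening: 0.0308
grip_force: 80.3
```

>>> jog_arm([
  [1,[0,0,-0.05],[0,0,0]],
  [1,[0,0,-0.09],[0,0,0]],
  [1,[0,0,-0.11],[0,0,0]],
  [1,[0,0,-0.119],[0,0,0]],
  [1,[0,0,-0.119],[0,0,0]],
  [-0.1,[0,0,-0.119],[0,0,0]],
  [-0.1,[0,0,-0.119],[0,0,0]],
  [-0.1,[0,0,-0.119],[0,0,0]],
  [-0.1,[0,0,-0.08],[0,0,0]],
  [-0.1,[0,0,0.01],[0,0,0]],
  [-0.1,[0,0,0.11],[0,0,0]],
  [-0.1,[0,0,0.21],[0,0,0]],
])

```text
t: 24.63
tool_pos: [0.516, 0.1777, 0.1676]
tool_rot: [-2.119, -2.318, 0.002]
contact_force: [1.9, 0.2, 0.1]
opening: 0.0472
grip_force: 0.0
```

```bash
python3 -c "
from h import *
see('t8',[1,2])"
```

```text
[0.516  0.1777 0.1676] 5.1 0.04723356529506362
194 [ 0.5839 -0.3438] 19.69999999999999 [31. 56.]
5 [ 0.5061 -0.4614] 172.0 [ 4. 12.]
```

>>> jog_arm([
  [-0.1,[0,0,0.08],[0,0,0]],
  [-1,[0.01,-0.1,0.1],[0,0,-0.0379]],
  [-1,[0.02,-0.2,0.1],[0,0,-0.0758]],
  [-1,[0.035,-0.3,0.1],[0,0,-0.1136]],
  [-1,[0.05,-0.4,0.1],[0,0,-0.1515]],
  [-1,[0.06,-0.5,0.1],[0,0,-0.1894]],
  [-1,[0.075,-0.6,0.1],[0,0,-0.2273]],
  [-1,[0.09,-0.7,0.1],[0,0,-0.2652]],
  [-1,[0.1,-0.8,0.1],[0,0,-0.303]],
  [-1,[0.11,-0.9,0.1],[0,0,-0.3409]],
  [-1,[0.13,-1,0.1],[0,0,-0.3788]],
])

```text
t: 25.6
tool_pos: [0.5682, -0.2243, 0.2069]
tool_rot: [3.057, 0.722, 0.001]
contact_force: [0.9, 0.1, 0.2]
opening: 0.0861
grip_force: 0.0
```

Run:
```python
from h import *
see('t9',[1])
p=proj('t9',(.508,-.461,.064)).astype(int); print(p)
a=cv2.imread('pics/t9.png')[p[1]-75:p[1]+75,p[0]-140:p[0]+60]; b=cv2.imread('pics/t8.png')[p[1]-75:p[1]+75,p[0]-140:p[0]+60]
cv2.imwrite('pics/t9b.png',cv2.resize(np.hstack([b,a]),(800,300),interpolation=cv2.INTER_CUBIC))
```

```text
[ 0.5682 -0.2243  0.2069] -63.4 0.08606872969230729
8087 [ 0.3395 -0.1391] 151.7 [140. 655.]
[436 214]
```

View pics/t9b.png

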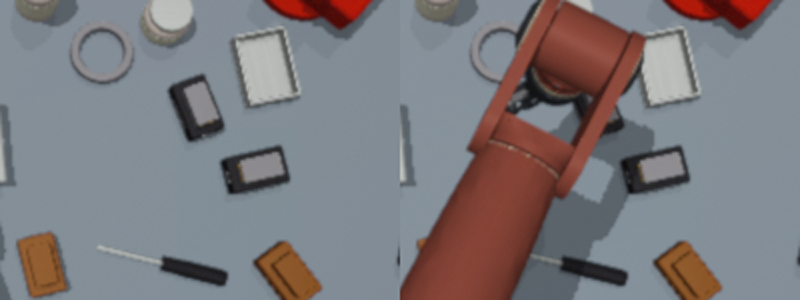

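Run:
```python
from h import *
packs('t8',[(425,223)])
```

```text
192 [ 0.4865 -0.43  ] 102.7 [30. 57.]
```

>>> jog_arm([
  [-1,[0.013,-0.1,0],[0,0,-0.038]],
  [-1,[0.026,-0.2,0],[0,0,-0.038]],
  [-1,[0.0385,-0.305,0],[0,0,-0.038]],
  [-1,[0.0385,-0.305,0],[0,0,-0.038]],
  [-1,[0.0385,-0.305,-0.1],[0,0,-0.038]],
  [-1,[0.0385,-0.305,-0.2],[0,0,-0.038]],
  [-1,[0.0385,-0.305,-0.3],[0,0,-0.038]],
  [-1,[0.0385,-0.305,-0.38],[0,0,-0.038]],
  [-1,[0.0385,-0.305,-0.435],[0,0,-0.038]],
  [-1,[0.0385,-0.305,-0.46],[0,0,-0.038]],
  [-1,[0.0385,-0.305,-0.46],[0,0,-0.038]],
])

```text
t: 26.57
tool_pos: [0.5819, -0.3423, 0.0191]
tool_rot: [-3.089, -0.549, 0.006]
contact_force: [-0.7, 1.2, -0.1]
opening: 0.0854
grip_force: 0.0
```

>>> jog_arm([
  [-1,[0,0,0],[0,0,0]],
  [1,[0,0,0],[0,0,0]],
  [1,[0,0,0],[0,0,0]],
  [1,[0,0,0],[0,0,0]],
  [1,[0,0,0],[0,0,0]],
  [1,[0,0,0],[0,0,0]],
], squeeze=80)

```text
t: 27.07
tool_pos: [0.5846, -0.344, 0.0246]
tool_rot: [3.092, 0.549, 0.002]
contact_force: [-1.8, 1.2, 4.0]
opening: 0.0309
grip_force: 78.8
```

>>> jog_arm([
  [1,[0,0,0.06],[0,0,0]],
  [1,[0,0,0.15],[0,0,0]],
  [1,[0,0,0.25],[0,0,0]],
  [1,[0,0,0.35],[0,0,0]],
  [1,[0.002,0.07,0.35],[0,0,0.036]],
  [1,[0.004,0.15,0.35],[0,0,0.073]],
  [1,[0.006,0.23,0.35],[0,0,0.109]],
  [1,[0.008,0.31,0.35],[0,0,0.145]],
  [1,[0.01,0.39,0.35],[0,0,0.18]],
  [1,[0.012,0.47,0.35],[0,0,0.218]],
  [1,[0.014,0.55,0.35],[0,0,0.254]],
  [1,[0.016,0.64,0.35],[0,0,0.29]],
])

```text
t: 28.07
tool_pos: [0.5891, -0.0865, 0.1612]
tool_rot: [-2.53, -1.859, 0.003]
contact_force: [1.1, 0.1, -5.2]
opening: 0.0303
grip_force: 80.3
```

>>> jog_arm([
  [1,[0.001,0.09,0],[0,0,0.038]],
  [1,[0.002,0.18,0],[0,0,0.076]],
  [1,[0.003,0.27,0],[0,0,0.114]],
  [1,[0.003,0.35,0],[0,0,0.1269]],
  [1,[0.003,0.42,0],[0,0,0.1269]],
  [1,[0.003,0.42,0],[0,0,0.1269]],
  [1,[0.003,0.42,0],[0,0,0.1269]],
  [1,[0.003,0.42,-0.07],[0,0,0.1269]],
  [1,[0.003,0.42,-0.14],[0,0,0.1269]],
  [1,[0.003,0.42,-0.2],[0,0,0.1269]],
  [1,[0.003,0.42,-0.2],[0,0,0.1269]],
])

```text
t: 28.98
tool_pos: [0.5859, 0.0789, 0.0751]
tool_rot: [-2.114, -2.311, 0.015]
contact_force: [-2.2, -0.8, -6.6]
opening: 0.0309
grip_force: 80.7
```

>>> jog_arm([
  [1,[0,0,0],[0,0,0]],
  [1,[0,0,-0.05],[0,0,0]],
  [1,[0,0,-0.09],[0,0,0]],
  [1,[0,0,-0.11],[0,0,0]],
  [1,[0,0,-0.119],[0,0,0]],
  [1,[0,0,-0.119],[0,0,0]],
  [-0.1,[0,0,-0.119],[0,0,0]],
  [-0.1,[0,0,-0.119],[0,0,0]],
  [-0.1,[0,0,-0.119],[0,0,0]],
  [-0.1,[0,0,-0.06],[0,0,0]],
  [-0.1,[0,0,0.04],[0,0,0]],
  [-0.1,[0,0,0.14],[0,0,0]],
])

```text
t: 29.98
tool_pos: [0.5905, 0.0802, 0.1387]
tool_rot: [-2.117, -2.318, 0.003]
contact_force: [0.8, -0.0, 0.1]
opening: 0.0471
grip_force: 0.0
```

>>> jog_arm([
  [-0.1,[0,0,0.1],[0,0,0]],
  [-1,[-0.02,-0.1,0.15],[0,0,0.008]],
  [-1,[-0.05,-0.2,0.15],[0,0,0.0167]],
  [-1,[-0.07,-0.3,0.15],[0,0,0.025]],
  [-1,[-0.09,-0.4,0.15],[0,0,0.033]],
  [-1,[-0.11,-0.5,0.15],[0,0,0.0417]],
  [-1,[-0.11,-0.5,0.15],[0,0,0.0417]],
])

```text
t: 30.57
tool_pos: [0.5467, -0.126, 0.1999]
tool_rot: [1.968, 2.445, -0.003]
contact_force: [-0.1, 0.6, -0.3]
opening: 0.0853
grip_force: 0.0
```

Run:
```python
from h import *
o=ctrl.get_obs(); print(o['tool_pos'],ang()); snap('top','t10'); packs('t10',[proj('t10',(.4865,-.430,.064))])
```

```text
[ 0.54674521 -0.12601821  0.19986653] (np.float64(12.335806230573782), array([ 0.0015, -0.0037, -1.    ]))
193 [ 0.4866 -0.4301] 102.9 [30. 57.]
```

>>> jog_arm([
  [-1,[-0.02,-0.1,0],[0,0,0]],
  [-1,[-0.04,-0.2,0],[0,0,0]],
  [-1,[-0.06,-0.3,0],[0,0,0]],
  [-1,[-0.08,-0.4,0],[0,0,0]],
  [-1,[-0.1,-0.5,0],[0,0,0]],
  [-1,[-0.12,-0.6,0],[0,0,0]],
  [-1,[-0.14,-0.7,0],[0,0,0]],
  [-1,[-0.1525,-0.7755,0],[0,0,0]],
  [-1,[-0.1525,-0.7755,0],[0,0,0]],
  [-1,[-0.1525,-0.7755,-0.1],[0,0,0]],
  [-1,[-0.1525,-0.7755,-0.2],[0,0,0]],
  [-1,[-0.1525,-0.7755,-0.25],[0,0,0]],
])

```text
t: 31.62
tool_pos: [0.486, -0.427, 0.0942]
tool_rot: [-1.958, -2.45, -0.002]
contact_force: [-0.2, 0.6, -2.2]
opening: 0.0852
grip_force: 0.0
```

>>> jog_arm([
  [-1,[0,0,-0.08],[0,0,0]],
  [-1,[0,0,-0.15],[0,0,0]],
  [-1,[0,0,-0.19],[0,0,0]],
  [-1,[0,0,-0.19],[0,0,0]],
  [-1,[0,0,-0.19],[0,0,0]],
  [1,[0,0,-0.19],[0,0,0]],
  [1,[0,0,-0.19],[0,0,0]],
  [1,[0,0,-0.19],[0,0,0]],
  [1,[0,0,-0.19],[0,0,0]],
  [1,[0,0,-0.19],[0,0,0]],
], squeeze=80)

```text
t: 32.45
tool_pos: [0.4879, -0.4307, 0.0248]
tool_rot: [1.961, 2.45, 0.001]
contact_force: [0.7, 1.2, 3.4]
opening: 0.0308
grip_force: 78.9
```

>>> jog_arm([
  [1,[0,0,0.06],[0,0,0]],
  [1,[0,0,0.15],[0,0,0]],
  [1,[0,0,0.25],[0,0,0]],
  [1,[0,0,0.35],[0,0,0]],
  [1,[-0.005,0.08,0.35],[0,0,-0.01]],
  [1,[-0.01,0.17,0.35],[0,0,-0.02]],
  [1,[-0.015,0.26,0.35],[0,0,-0.03]],
  [1,[-0.02,0.35,0.35],[0,0,-0.042]],
  [1,[-0.025,0.44,0.35],[0,0,-0.042]],
  [1,[-0.03,0.53,0.35],[0,0,-0.042]],
  [1,[-0.035,0.62,0.35],[0,0,-0.042]],
  [1,[-0.04,0.7,0.35],[0,0,-0.042]],
])

```text
t: 33.45
tool_pos: [0.469, -0.1475, 0.1612]
tool_rot: [-2.118, -2.317, 0.001]
contact_force: [1.3, 0.3, -4.9]
opening: 0.0307
grip_force: 80.1
```

>>> jog_arm([
  [1,[-0.005,0.09,0],[0,0,0]],
  [1,[-0.01,0.18,0],[0,0,0]],
  [1,[-0.015,0.27,0],[0,0,0]],
  [1,[-0.02,0.36,0],[0,0,0]],
  [1,[-0.025,0.45,0],[0,0,0]],
  [1,[-0.0258,0.545,0],[0,0,0]],
  [1,[-0.0258,0.545,0],[0,0,0]],
  [1,[-0.0258,0.545,0],[0,0,0]],
  [1,[-0.0258,0.545,-0.07],[0,0,0]],
  [1,[-0.0258,0.545,-0.14],[0,0,0]],
  [1,[-0.0258,0.545,-0.2],[0,0,0]],
  [1,[-0.0258,0.545,-0.2],[0,0,0]],
])

```text
t: 34.45
tool_pos: [0.4549, 0.0668, 0.0761]
tool_rot: [-2.116, -2.31, 0.014]
contact_force: [-2.4, -0.2, -5.2]
opening: 0.0304
grip_force: 80.8
```

Release, go up, then look.

>>> jog_arm([
  [1,[0,0,0],[0,0,0]],
  [1,[0,0,-0.05],[0,0,0]],
  [1,[0,0,-0.09],[0,0,0]],
  [1,[0,0,-0.11],[0,0,0]],
  [1,[0,0,-0.119],[0,0,0]],
  [1,[0,0,-0.119],[0,0,0]],
  [-0.1,[0,0,-0.119],[0,0,0]],
  [-0.1,[0,0,-0.119],[0,0,0]],
  [-0.1,[0,0,-0.119],[0,0,0]],
  [-0.1,[0,0,-0.06],[0,0,0]],
  [-0.1,[0,0,0.04],[0,0,0]],
  [-0.1,[0,0,0.14],[0,0,0]],
])

```text
t: 35.45
tool_pos: [0.4592, 0.068, 0.1392]
tool_rot: [-2.119, -2.317, 0.002]
contact_force: [1.7, -0.4, 0.5]
opening: 0.0465
grip_force: 0.0
```

>>> jog_arm([
  [-0.1,[0,0,0.1],[0,0,0.03]],
  [0.06,[0,-0.1,0.2],[0,0,0.07]],
  [0.06,[0,-0.2,0.3],[0,0,0.11]],
  [0.06,[0,-0.3,0.4],[0,0,0.15]],
  [0.06,[0.05,-0.35,0.45],[0,0,0.19]],
  [0.06,[0.1,-0.35,0.45],[0,0,0.23]],
  [0.06,[0.1,-0.35,0.45],[0,0,0.27]],
  [0.06,[0.1,-0.35,0.45],[0,0,0.31]],
  [0.06,[0.1,-0.35,0.45],[0,0,0.35]],
  [0.06,[0.1,-0.35,0.45],[0,0,0.39]],
  [0.06,[0.1,-0.35,0.45],[0,0,0.43]],
  [0.06,[0.1,-0.35,0.45],[0,0,0.46]],
])

```text
t: 36.45
tool_pos: [0.5006, -0.0722, 0.3197]
tool_rot: [0.048, 3.139, -0.001]
contact_force: [-0.1, -0.6, 1.1]
opening: 0.0401
grip_force: 0.0
```

>>> jog_arm([
  [0.06,[0,0,0],[0,0,0.04]],
  [0.06,[0,0,0],[0,0,0.04]],
])

```text
t: 36.62
tool_pos: [0.5005, -0.0721, 0.3196]
tool_rot: [-0.143, 3.137, -0.001]
contact_force: [0.2, -0.4, -0.6]
opening: 0.0402
grip_force: 0.0
```

Run:
```python
from h import *
o=ctrl.get_obs(); print(o['tool_pos'],ang(),o['opening']); snap('wrist','w11')
a=cv2.imread('pics/w11.png');cv2.imwrite('pics/w11b.png',cv2.resize(a,(800,600)))
```

```text
[ 0.50052905 -0.0721362   0.31958483] (np.float64(95.23693853521064), array([ 1.7e-03, -5.0e-04, -1.0e+00])) 0.04015198479794562
```

View pics/w11b.png

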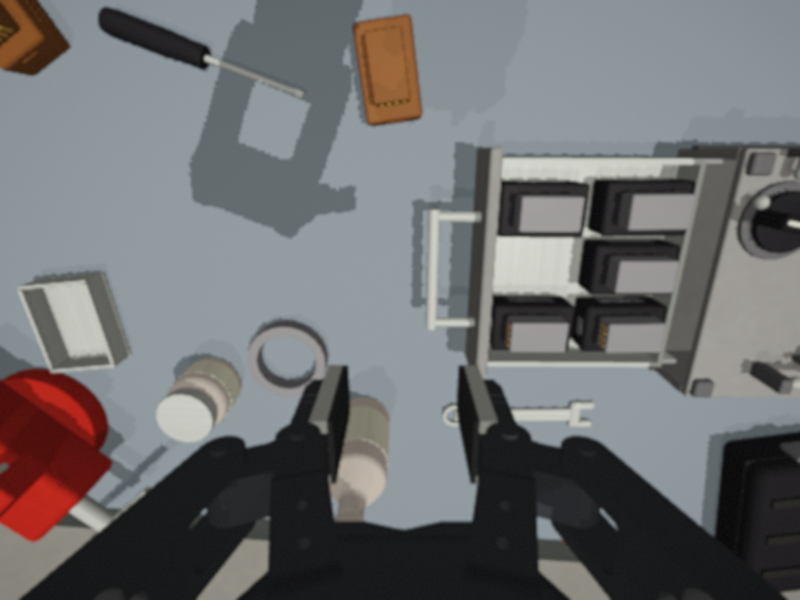

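The picture shows all five packs flat in the drawer (three rear at y_px 205/265/325, two front), none left on the bench. Next I'll grip the bar handle again and push gently.

>>> jog_arm([
  [0.06,[0.086,0.085,0],[0,0,0]],
  [0.06,[0.086,0.085,0],[0,0,0]],
  [0.06,[0.086,0.085,-0.1],[0,0,0]],
  [0.06,[0.086,0.085,-0.2],[0,0,0]],
  [0.06,[0.086,0.085,-0.3],[0,0,0]],
  [0.06,[0.086,0.085,-0.4],[0,0,0]],
  [0.06,[0.086,0.085,-0.48],[0,0,0]],
  [0.06,[0.086,0.085,-0.55],[0,0,0]],
  [0.06,[0.086,0.085,-0.55],[0,0,0]],
])

```text
t: 37.42
tool_pos: [0.5297, -0.0369, 0.0917]
tool_rot: [0.137, -3.127, -0.005]
contact_force: [-0.9, -0.5, -1.1]
opening: 0.0399
grip_force: 0.0
```

>>> jog_arm([
  [0.06,[0,0,-0.06],[0,0,0]],
  [0.06,[0,0,-0.12],[0,0,0]],
  [0.06,[0,0,-0.17],[0,0,0]],
  [0.06,[0,0,-0.19],[0,0,0]],
  [0.06,[0,0,-0.19],[0,0,0]],
  [1,[0,0,-0.19],[0,0,0]],
  [1,[0,0,-0.19],[0,0,0]],
  [1,[0,0,-0.19],[0,0,0]],
  [1,[0,0,-0.19],[0,0,0]],
], squeeze=60)

```text
t: 38.17
tool_pos: [0.5373, -0.0384, 0.0261]
tool_rot: [-0.14, 3.133, -0.002]
contact_force: [-0.3, 0.5, 5.6]
opening: -0.0002
grip_force: 2.5
```

>>> jog_arm([
  [1,[0,0,0.03],[0,0,0]],
  [0.06,[0,0,0.03],[0,0,0]],
  [0.06,[0,0,0.03],[0,0,0]],
  [0.06,[0,0,0.03],[0,0,0]],
  [0.06,[0,0,0],[0,0,0]],
  [0.06,[0,0,-0.02],[0,0,0]],
  [0.06,[0,0,-0.03],[0,0,0]],
  [0.06,[0,0,-0.03],[0,0,0]],
  [1,[0,0,-0.03],[0,0,0]],
  [1,[0,0,-0.03],[0,0,0]],
  [1,[0,0,-0.03],[0,0,0]],
  [1,[0,0,-0.03],[0,0,0]],
], squeeze=60)

```text
t: 39.17
tool_pos: [0.5348, -0.0381, 0.011]
tool_rot: [-0.14, 3.138, -0.0]
contact_force: [-0.1, -0.8, 0.1]
opening: 0.0096
grip_force: 58.5
```

>>> jog_arm([
  [1,[-0.002,0.02,0],[0,0,0]],
  [1,[-0.005,0.05,0],[0,0,0]],
  [1,[-0.009,0.09,0],[0,0,0]],
  [1,[-0.012,0.13,0],[0,0,0]],
  [1,[-0.0155,0.17,0],[0,0,0]],
  [1,[-0.019,0.21,0],[0,0,0]],
  [1,[-0.023,0.25,0],[0,0,0]],
  [1,[-0.026,0.29,0],[0,0,0]],
  [1,[-0.03,0.33,0],[0,0,0]],
  [1,[-0.034,0.37,0],[0,0,0]],
  [1,[-0.037,0.41,0],[0,0,0]],
  [1,[-0.0395,0.435,0],[0,0,0]],
])

```text
t: 40.17
tool_pos: [0.5197, 0.1372, 0.011]
tool_rot: [-0.141, 3.136, 0.001]
contact_force: [3.6, -1.9, -3.3]
opening: 0.0091
grip_force: 59.2
```

>>> jog_arm([
  [1,[-0.0005,0.006,0],[0,0,0]],
  [1,[-0.001,0.012,0],[0,0,0]],
  [1,[-0.0016,0.018,0],[0,0,0]],
  [1,[-0.002,0.024,0],[0,0,0]],
  [1,[-0.0027,0.03,0],[0,0,0]],
  [1,[-0.003,0.036,0],[0,0,0]],
  [1,[-0.0036,0.04,0],[0,0,0]],
  [1,[-0.0036,0.04,0],[0,0,0]],
])

```text
t: 40.83
tool_pos: [0.5184, 0.1519, 0.011]
tool_rot: [-0.14, 3.136, 0.0]
contact_force: [4.0, -0.3, -3.3]
opening: 0.0094
grip_force: 59.4
```

>>> jog_arm([
  [1,[-0.0004,0.004,0],[0,0,0]],
  [1,[-0.0007,0.008,0],[0,0,0]],
  [1,[-0.001,0.012,0],[0,0,0]],
  [1,[-0.0014,0.016,0],[0,0,0]],
  [1,[-0.0018,0.02,0],[0,0,0]],
  [1,[-0.002,0.024,0],[0,0,0]],
  [1,[-0.0025,0.028,0],[0,0,0]],
  [1,[-0.0025,0.028,0],[0,0,0]],
])

```text
t: 41.5
tool_pos: [0.5174, 0.1631, 0.011]
tool_rot: [-0.14, 3.136, -0.0]
contact_force: [5.8, -0.0, -4.1]
opening: 0.0097
grip_force: 59.5
```

>>> jog_arm([
  [1,[-0.0004,0.004,0],[0,0,0]],
  [1,[-0.0007,0.008,0],[0,0,0]],
  [1,[-0.001,0.012,0],[0,0,0]],
  [1,[-0.0014,0.016,0],[0,0,0]],
  [1,[-0.0018,0.02,0],[0,0,0]],
  [1,[-0.0018,0.02,0],[0,0,0]],
])

```text
t: 42.0
tool_pos: [0.5167, 0.171, 0.011]
tool_rot: [-0.14, 3.136, -0.0]
contact_force: [4.5, -0.9, -4.1]
opening: 0.0093
grip_force: 59.5
```

>>> jog_arm([
  [1,[-0.0004,0.004,0],[0,0,0]],
  [1,[-0.0007,0.008,0],[0,0,0]],
  [1,[-0.001,0.012,0],[0,0,0]],
  [1,[-0.001,0.012,0],[0,0,0]],
])

```text
t: 42.33
tool_pos: [0.5167, 0.1708, 0.011]
tool_rot: [-0.142, 3.137, -0.017]
contact_force: [5.6, -18.3, -1.7]
opening: 0.0097
grip_force: 59.9
```

>>> jog_arm([
  [1,[0.001,-0.008,0],[0,0,0]],
  [1,[0.001,-0.008,0],[0,0,0]],
  [0.06,[0.001,-0.009,0],[0,0,0]],
  [0.06,[0.001,-0.009,0],[0,0,0]],
  [0.06,[0.001,-0.009,0],[0,0,0]],
  [0.06,[0.001,-0.009,0],[0,0,0]],
  [0.06,[0.001,-0.009,0.05],[0,0,0]],
  [0.06,[0.001,-0.009,0.13],[0,0,0]],
  [0.06,[0.001,-0.009,0.22],[0,0,0]],
  [0.06,[0.001,-0.009,0.32],[0,0,0]],
  [0.06,[0.001,-0.009,0.42],[0,0,0]],
  [0.06,[0.001,-0.009,0.52],[0,0,0]],
])

```text
t: 43.33
tool_pos: [0.5149, 0.1727, 0.2206]
tool_rot: [0.141, -3.138, -0.001]
contact_force: [1.1, -0.2, -0.2]
opening: 0.0402
grip_force: 0.0
```

>>> jog_arm([
  [0.06,[-0.05,0.03,0.1],[0,0,0]],
  [0.06,[-0.05,0.06,0.2],[0,0,0]],
  [0.06,[-0.05,0.06,0.3],[0,0,0]],
  [0.06,[-0.05,0.06,0.35],[0,0,0]],
  [0.06,[-0.05,0.06,0.35],[0,0,0]],
  [0.06,[-0.05,0.06,0.35],[0,0,0]],
])

```text
t: 43.83
tool_pos: [0.496, 0.197, 0.361]
tool_rot: [-0.142, 3.135, 0.002]
contact_force: [-0.6, 0.2, -1.1]
opening: 0.0403
grip_force: 0.0
```

Run:
```python
from h import *
o=ctrl.get_obs(); print(o['tool_pos'],ang(),o['opening']); snap('wrist','w12')
a=cv2.imread('pics/w12.png')[0:260]; cv2.imwrite('pics/w12b.png',cv2.resize(a,(800,371),interpolation=cv2.INTER_CUBIC))
```

```text
[0.49604362 0.1969757  0.36098518] (np.float64(95.17215686054443), array([ 0.0036,  0.0012, -1.    ])) 0.04025619561571484
```

View pics/w12b.png

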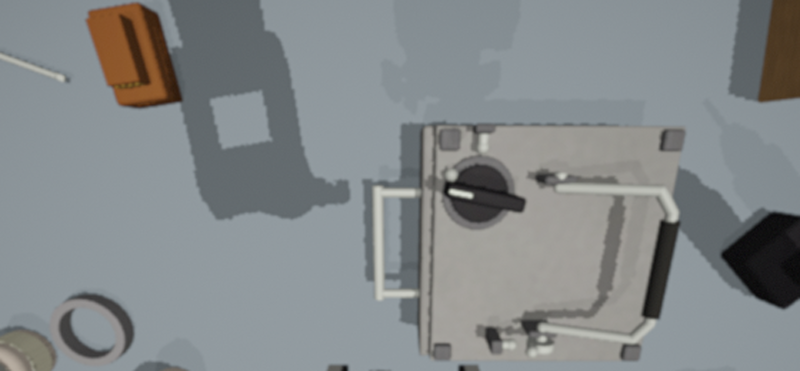

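Drawer is flush shut. The knob disc is at (478,192), its bar runs (446,187)-(525,204), and the sleeve is at (668,222)-(653,317).

Run:
```python
from h import *
f=lambda u,v,z:ray('w12',u/800*560,v/800*560,z)[:2]
c=np.array([.501,.348]); X=np.array([-.0906,.9959]); Y=np.array([-.9959,-.0906])
for n,p in dict(disc=(478,192,.114),b1=(446,187,.15),b2=(525,204,.15),x1=(669,222,.128),x2=(652,317,.128),cTL=(435,127,.1),cTR=(684,127,.1),cBL=(432,356,.1),cBR=(640,360,.1)).items():
    P=f(*p); print(n,P.round(4),((P-c)@X).round(4),((P-c)@Y).round(4))
d=f(446,187,.15)-f(525,204,.15); print(np.degrees(np.arctan2(d[1],d[0]))%180)
d=f(669,222,.128)-f(652,317,.128); print(np.degrees(np.arctan2(d[1],d[0]))%180)
# triangulate crossbar middle from wrist views + top
def L(fn,u,v):
    a=ray(fn,u,v,.1);b=ray(fn,u,v,.2);return a,(b-a)/np.linalg.norm(b-a)
ls=[L('w12',660.5*.7,269.5*.7),L('w1',566*.7,235*.7),L('top0',115+74/5.3,165+288/5.3)]
A=sum(np.eye(3)-np.outer(d,d) for a,d in ls);b=sum((np.eye(3)-np.outer(d,d))@a for a,d in ls);print('cross3d',np.linalg.solve(A,b))
ls=[L('w12',478*.7,192*.7),L('w1',402*.7,166*.7),L('top0',115+403/5.3,165+378/5.3)]
A=sum(np.eye(3)-np.outer(d,d) for a,d in ls);b=sum((np.eye(3)-np.outer(d,d))@a for a,d in ls);print('disc3d',np.linalg.solve(A,b))
```

```text
disc [0.4439 0.2663] -0.0762 0.0643
b1 [0.4394 0.2313] -0.1107 0.0719
b2 [0.4477 0.303 ] -0.04 0.0572
x1 [0.4541 0.449 ] 0.1049 0.0376
x2 [0.5508 0.46  ] 0.107 -0.0597
cTL [0.389  0.2194] -0.118 0.1232
cTR [0.3678 0.4547] 0.1183 0.123
cBL [0.6291 0.2436] -0.1156 -0.1181
cBR [0.6129 0.4795] 0.1208 -0.1234
83.41780331902625
6.46749273561548
cross3d [0.49149742 0.42634981 0.17244326]
disc3d [0.44773147 0.2698858  0.08217325]
```

>>> jog_arm([
  [-0.1,[-0.03,0.04,0],[0,0,0.039]],
  [-0.1,[-0.06,0.08,0],[0,0,0.079]],
  [-0.1,[-0.09,0.12,0],[0,0,0.118]],
  [-0.1,[-0.1275,0.174,0],[0,0,0.157]],
  [-0.1,[-0.1275,0.174,-0.05],[0,0,0.196]],
  [-0.1,[-0.1275,0.174,-0.1],[0,0,0.235]],
  [-0.1,[-0.1275,0.174,-0.15],[0,0,0.275]],
  [-0.1,[-0.1275,0.174,-0.2],[0,0,0.314]],
  [-0.1,[-0.1275,0.174,-0.25],[0,0,0.353]],
  [-0.1,[-0.1275,0.174,-0.3],[0,0,0.392]],
  [-0.1,[-0.1275,0.174,-0.35],[0,0,0.4344]],
  [-0.1,[-0.1275,0.174,-0.4],[0,0,0.4344]],
])

```text
t: 44.88
tool_pos: [0.4429, 0.2653, 0.1947]
tool_rot: [2.09, -2.339, -0.003]
contact_force: [-0.8, 0.3, 0.1]
opening: 0.0469
grip_force: 0.0
```

>>> jog_arm([
  [-0.1,[0,0,0],[0,0,0]],
  [-0.1,[0,0,-0.05],[0,0,0]],
  [-0.1,[0,0,-0.1],[0,0,0]],
  [-0.1,[0,0,-0.15],[0,0,0]],
  [-0.1,[0,0,-0.19],[0,0,0]],
  [-0.1,[0,0,-0.22],[0,0,0]],
  [-0.1,[0,0,-0.235],[0,0,0]],
  [-0.1,[0,0,-0.235],[0,0,0]],
])

```text
t: 45.55
tool_pos: [0.4435, 0.2655, 0.103]
tool_rot: [2.086, -2.345, -0.002]
contact_force: [-0.5, -0.1, -0.1]
opening: 0.0469
grip_force: 0.0
```

Run:
```python
from h import *
o=ctrl.get_obs(); print(o['tool_pos'],ang(),o['opening'],o['contact_force'])
c=np.array([.501,.348]); X=np.array([-.0906,.9959]); Y=np.array([-.9959,-.0906])
from scipy.optimize import brentq
for fn,u,v in [('w12',660.5*.7,269.5*.7),('w1',566*.7,235*.7),('top0',115+74/5.3,165+288/5.3)]:
    g=lambda a:(ray(fn,u,v,.128+.095*np.sin(a))[:2]-c)@X-.095*np.cos(a)
    print(fn,[round(g(a),4) for a in np.arange(0,1,.1)])
```

```text
[0.44349399 0.2655263  0.10295947] (np.float64(173.30632785869048), array([-0.0032, -0.0013, -1.    ])) 0.04689027236041746 [-0.53676172 -0.05782509 -0.07778007]
w12 [np.float64(0.0109), np.float64(0.0055), np.float64(0.0011), np.float64(-0.0023), np.float64(-0.0046), np.float64(-0.0058), np.float64(-0.0058), np.float64(-0.0048), np.float64(-0.0026), np.float64(0.0006)]
w1 [np.float64(0.0035), np.float64(0.0003), np.float64(-0.0018), np.float64(-0.003), np.float64(-0.0032), np.float64(-0.0023), np.float64(-0.0004), np.float64(0.0024), np.float64(0.0062), np.float64(0.011)]
top0 [np.float64(-0.0048), np.float64(-0.0072), np.float64(-0.0086), np.float64(-0.009), np.float64(-0.0084), np.float64(-0.0069), np.float64(-0.0043), np.float64(-0.0008), np.float64(0.0035), np.float64(0.0088)]
```

>>> jog_arm([
  [-0.1,[0,0,-0.01],[0,0,0]],
  [-0.1,[0,0,-0.0175],[0,0,0]],
  [-0.1,[0,0,-0.0175],[0,0,0]],
  [1,[0,0,-0.0175],[0,0,0]],
  [1,[0,0,-0.0175],[0,0,0]],
  [1,[0,0,-0.0175],[0,0,0]],
  [1,[0,0,-0.0175],[0,0,0]],
  [1,[0,0,-0.0175],[0,0,0]],
], squeeze=60)

```text
t: 46.22
tool_pos: [0.4472, 0.2659, 0.0988]
tool_rot: [-2.085, 2.344, -0.006]
contact_force: [6.6, -1.9, -2.1]
opening: 0.0126
grip_force: 62.5
```

>>> jog_arm([
  [1,[0.007,0,0],[0,0,-0.02]],
  [1,[0.007,0,0],[0,0,-0.05]],
  [1,[0.007,0,0],[0,0,-0.08]],
  [1,[0.007,0,0],[0,0,-0.11]],
  [1,[0.007,0,0],[0,0,-0.14]],
  [1,[0.007,0,0],[0,0,-0.17]],
  [1,[0.007,0,0],[0,0,-0.2]],
  [1,[0.007,0,0],[0,0,-0.22]],
  [1,[0.007,0,0],[0,0,-0.22]],
], squeeze=80)

```text
t: 46.97
tool_pos: [0.4464, 0.2665, 0.0988]
tool_rot: [1.166, -2.915, -0.003]
contact_force: [-6.0, -0.9, 7.1]
opening: 0.0119
grip_force: 83.6
```

Run:
```python
from h import *
o=ctrl.get_obs(); print(o['tool_pos'],ang(),o['opening'],o['contact_force'],o['wrist_torque'],o['grip_force'])
```

```text
[0.44635489 0.26645881 0.09884272] (np.float64(133.59735947692806), array([-3.e-03,  7.e-04, -1.e+00])) 0.01185353367270969 [-6.04368377 -0.8510934   7.111229  ] [ 0.08663543  1.12806704 -0.0153863 ] 83.57302665710449
```

>>> jog_arm([
  [1,[0,0,0],[0,0,-0.03]],
  [1,[0,0,0],[0,0,-0.06]],
  [1,[0,0,0],[0,0,-0.09]],
  [1,[0,0,0],[0,0,-0.12]],
  [1,[0,0,0],[0,0,-0.15]],
  [1,[0,0,0],[0,0,-0.17]],
  [1,[0,0,0],[0,0,-0.17]],
])

```text
t: 47.55
tool_pos: [0.4462, 0.2672, 0.0989]
tool_rot: [0.361, -3.118, -0.003]
contact_force: [-6.8, 1.7, 6.8]
opening: 0.0119
grip_force: 84.5
```

Run:
```python
from h import *
o=ctrl.get_obs(); print(o['tool_pos'],ang(),o['opening'],o['contact_force'],o['wrist_torque'],o['grip_force'])
```

```text
[0.44615434 0.26716439 0.0989086 ] (np.float64(103.20213125166514), array([-0.0029,  0.0018, -1.    ])) 0.011880300114420388 [-6.78771237  1.66253563  6.83051413] [0.44784659 1.1709382  1.06438821] 84.47587966918945
```

>>> jog_arm([
  [1,[0,0,0],[0,0,-0.015]],
  [1,[0,0,0],[0,0,-0.03]],
  [1,[0,0,0],[0,0,-0.03]],
])

```text
t: 47.8
tool_pos: [0.4463, 0.2671, 0.099]
tool_rot: [0.223, -3.132, -0.001]
contact_force: [-6.2, 2.2, 6.0]
opening: 0.0119
grip_force: 114.4
```

Run:
```python
from h import *
o=ctrl.get_obs(); print(o['tool_pos'],ang(),o['opening'],o['contact_force'],o['wrist_torque'],o['grip_force'])
```

```text
[0.44625904 0.26706773 0.09896243] (np.float64(98.16430760674504), array([-2.1e-03,  5.0e-04, -1.0e+00])) 0.011862471174533304 [-6.18603699  2.18373724  5.97140422] [0.38786328 1.12112183 2.83645239] 114.3504426931031
```

>>> jog_arm([
  [1,[0,0,0],[0,0,0.02]],
  [1,[0,0,0],[0,0,0.035]],
  [-0.1,[0,0,0],[0,0,0.035]],
  [-0.1,[0,0,0],[0,0,0.035]],
  [-0.1,[0,0,0],[0,0,0.035]],
  [-0.1,[0,0,0],[0,0,0.035]],
  [-0.1,[0,0,0.05],[0,0,0.035]],
  [-0.1,[0,0,0.15],[0,0,0.035]],
  [-0.1,[0,0,0.25],[0,0,0.035]],
  [-0.1,[0,0,0.35],[0,0,0.035]],
  [-0.1,[0,0,0.45],[0,0,0.035]],
  [-0.1,[0,0,0.5],[0,0,0.035]],
])

```text
t: 48.8
tool_pos: [0.4492, 0.2665, 0.3042]
tool_rot: [-0.381, 3.11, 0.003]
contact_force: [1.1, -0.0, 0.0]
opening: 0.0468
grip_force: 0.0
```

>>> jog_arm([
  [-0.6,[0.03,0.02,0.1],[0,0,0]],
  [-1,[0.06,0.04,0.2],[0,0,-0.02]],
  [-1,[0.08,0.06,0.2],[0,0,-0.051]],
  [-1,[0.08,0.06,0.2],[0,0,-0.051]],
  [-1,[0.08,0.06,0.2],[0,0,-0.051]],
])

```text
t: 49.22
tool_pos: [0.4798, 0.29, 0.3776]
tool_rot: [0.135, -3.138, 0.0]
contact_force: [0.6, -0.5, -0.1]
opening: 0.0852
grip_force: 0.0
```

Run:
```python
from h import *
o=ctrl.get_obs(); print(o['tool_pos'],ang(),o['opening'])
im=snap('wrist','w13'); g=im.max(axis=2).astype(int)
# dark pixels: project world grid at z=.15 around knob, print ascii
print('knob z=.15  rows x .49->.39, cols y .21..0.32 (5mm)')
for x in np.arange(.495,.395,-.006): print('%.3f'%x,' '.join('%3d'%g[int(round(p[1])),int(round(p[0]))] for p in [proj('w13',(x,y,.15)) for y in np.arange(.21,.325,.006)]))
print(proj('w13',(.49,.43,.16)), proj('w13',(.446,.267,.15)))
```

```text
[0.47976193 0.28998492 0.37762144] (np.float64(94.91367225505482), array([-2.e-04, -3.e-04, -1.e+00])) 0.08522465948466548
knob z=.15  rows x .49->.39, cols y .21..0.32 (5mm)
0.495 149 157 115 114 129 159 160 161 160 160 157 159 158 157 158 160 161 157 158 159
0.489 150 157 115 122 146 158 161 162 161 159 157 158 160 160 160 161 158 158 158 159
0.483 150 157 109 142 147 160 160 159 160 158 158 156 162 159 159 161 159 160 159 160
0.477 151 157 107 143 136 159 160 158 159 159  92  46  70 158 158 159 158 159 160 158
0.471 156 157 108 144 134 159 161 159 136 106  39  52  82 159 158 158 159 158 160 158
0.465 156 158 108 147 136 160 151 118 102  36  31  44  63 121 154 159 159 159 157 158
0.459 157 157 106 105 102 123  75  52  37  30  32  30  44  76 115 159 159 158 158 157
0.453 157 157 106 104 116 105  65  34  35  28  32  37  50  53 112 139 160 159 159 157
0.447 136 125 119 106 109  79  46  35  36  29  32  27  51  54  81 121 159 159 158 156
0.441 119 119 132 107 109  78  41  34  34  47  55  37  53  53  79 116 160 157 158 157
0.435 109 108 103 106 158 104  58  50  33  49  48  45  54  56  81 125 158 158 157 157
0.429  98  99 119 151 159 127  85  41  29 202  33  53  55  55 110 140 159 156 158 100
0.423 147 109 126 155 159 151 114  60  38 176  32  54  53  90 114 155 158 114  92 102
0.417 157 111 134 153 160 158 146  76 159 111  47  94 112 114 143 157 158 136 120  91
0.411 156 108 143 133 158 159 116 111  72  33 161 183 125 156 157 156 156 156 157 148
0.405 156 106 147 137 104 103 111 154 154 156 143 144 156 157 157 157 158 157 156 156
0.399 155 107 146 130 114 115 109 159 133 176 153 157 156 157 155 155 156 157 156 155
[383.33819871 188.42524009] [266.05224182 144.30452864]
```

```bash
cat >> h.py <<'E'
def blob(fn,u,v,thr=75):
    g=cv2.imread(f'pics/{fn}.png').max(axis=2); n,l,s,ct=cv2.connectedComponentsWithStats((g<thr).astype(np.uint8))
    k=min((i for i in range(1,n) if 40<s[i][4]<6000),key=lambda i:np.hypot(*(ct[i]-[u,v]))); return ct[k],s[k]
def tri(o):
    ls=[]
    for fn,(u,v) in o:
        a=ray(fn,u,v,.1);b=ray(fn,u,v,.2);ls.append((a,(b-a)/np.linalg.norm(b-a)))
    A=sum(np.eye(3)-np.outer(d,d) for a,d in ls);B=sum((np.eye(3)-np.outer(d,d))@a for a,d in ls);p=np.linalg.solve(A,B)
    return p,[np.linalg.norm((np.eye(3)-np.outer(d,d))@(p-a)).round(4) for a,d in ls]
E
python3 - <<'E'
from h import *
o=[]
for fn,u,v in [('w1',396,164),('w12',462,189),('w13',383,188),('top0',129,219)]:
    c,s=blob(fn,u,v); print(fn,c,s); o.append((fn,c))
c=np.array([.501,.348]); X=np.array([-.0906,.9959]); Y=np.array([-.9959,-.0906])
for k in (o,o[:3],o[1:3],[o[1],o[3]],[o[0],o[3]]):
    p,r=tri(k); print(p.round(4),r,'X',((p[:2]-c)@X).round(4),'Y',((p[:2]-c)@Y).round(4))
E
```

```text
w1 [395.         164.09186747] [387 132  18  65 664]
w12 [461.69539551 188.13813459] [450 155  26  68 847]
w13 [384.4011713  191.04685212] [376 159  18  65 683]
top0 [128.56875 219.05   ] [126 204   7  31 160]
[0.4925 0.4293 0.1653] [np.float64(0.0008), np.float64(0.0006), np.float64(0.0009), np.float64(0.002)] X 0.0818 Y 0.0011
[0.4927 0.4312 0.1624] [np.float64(0.0), np.float64(0.0002), np.float64(0.0002)] X 0.0836 Y 0.0007
[0.4927 0.4313 0.1623] [np.float64(0.0002), np.float64(0.0002)] X 0.0837 Y 0.0007
[0.4923 0.4271 0.1681] [np.float64(0.0011), np.float64(0.0011)] X 0.0796 Y 0.0015
[0.4906 0.4225 0.1833] [np.float64(0.0011), np.float64(0.0011)] X 0.0751 Y 0.0037
```

Run:
```python
from h import *
print(tri([('top0',(132/800*560,367/600*420)),('w1',(700*.7,126*.7))]))
print(tri([('top0',(92*.7,345*.7)),('w1',(738*.7,160*.7))]))
```

```text
(array([0.38814432, 0.51994729, 0.17988901]), [np.float64(0.0002), np.float64(0.0002)])
(array([0.42236352, 0.62411668, 0.10662573]), [np.float64(0.0157), np.float64(0.0157)])
```

>>> jog_arm([
  [-1,[0.01,0.09,0],[0,0,0]],
  [-1,[0.02,0.18,0],[0,0,0]],
  [-1,[0.03,0.27,0],[0,0,0]],
  [-1,[0.033,0.351,0],[0,0,0]],
  [-1,[0.033,0.351,0],[0,0,0]],
  [-1,[0.033,0.351,-0.08],[0,0,0]],
  [-1,[0.033,0.351,-0.16],[0,0,0]],
  [-1,[0.033,0.351,-0.24],[0,0,0]],
  [-1,[0.033,0.351,-0.3],[0,0,0]],
  [-1,[0.033,0.351,-0.3],[0,0,0]],
])

```text
t: 50.1
tool_pos: [0.489, 0.4273, 0.2483]
tool_rot: [0.133, -3.126, 0.013]
contact_force: [-1.4, -0.5, -1.1]
opening: 0.0856
grip_force: 0.0
```

>>> jog_arm([
  [-1,[0,0,-0.08],[0,0,0]],
  [-1,[0,0,-0.16],[0,0,0]],
  [-1,[0,0,-0.24],[0,0,0]],
  [-1,[0,0,-0.3],[0,0,0]],
  [-1,[0,0,-0.3425],[0,0,0]],
  [-1,[0,0,-0.3425],[0,0,0]],
  [-1,[0,0,-0.3425],[0,0,0]],
])

```text
t: 50.68
tool_pos: [0.4924, 0.4298, 0.1207]
tool_rot: [0.133, -3.138, 0.001]
contact_force: [-1.0, 0.2, 0.6]
opening: 0.0854
grip_force: 0.0
```

>>> jog_arm([
  [1,[0,0,0],[0,0,0]],
  [1,[0,0,0],[0,0,0]],
  [1,[0,0,0],[0,0,0]],
  [1,[0,0,0],[0,0,0]],
  [1,[0,0,0],[0,0,0]],
  [1,[0,0,0],[0,0,0]],
  [1,[0,0,0],[0,0,0]],
], squeeze=40)

```text
t: 51.27
tool_pos: [0.4929, 0.4308, 0.1212]
tool_rot: [-0.133, 3.138, 0.001]
contact_force: [-0.5, 0.8, 2.3]
opening: 0.0143
grip_force: 40.2
```

>>> jog_arm([
  [1,[0.0005,-0.005,0.012],[0,0,0]],
  [1,[0.0011,-0.0117,0.0245],[0,0,0]],
  [1,[0.002,-0.021,0.04],[0,0,0]],
  [1,[0.0028,-0.0311,0.0545],[0,0,0]],
  [1,[0.004,-0.0425,0.0685],[0,0,0]],
  [1,[0.005,-0.0545,0.081],[0,0,0]],
  [1,[0.005,-0.0545,0.081],[0,0,0]],
])

```text
t: 51.85
tool_pos: [0.4947, 0.4109, 0.156]
tool_rot: [-0.133, 3.137, 0.01]
contact_force: [-2.3, 5.7, 3.7]
opening: 0.0141
grip_force: 39.9
```

>>> jog_arm([
  [1,[0.0012,-0.0135,0.012],[0,0,0]],
  [1,[0.0024,-0.0272,0.023],[0,0,0]],
  [1,[0.0038,-0.042,0.033],[0,0,0]],
  [1,[0.0052,-0.0575,0.0415],[0,0,0]],
  [1,[0.0067,-0.0735,0.049],[0,0,0]],
  [1,[0.0067,-0.0735,0.049],[0,0,0]],
])

```text
t: 52.35
tool_pos: [0.4972, 0.3836, 0.1787]
tool_rot: [-0.135, 3.136, 0.018]
contact_force: [-8.5, 9.3, 13.7]
opening: 0.0136
grip_force: 39.6
```

>>> jog_arm([
  [1,[0.0015,-0.0167,0.0063],[0,0,0]],
  [1,[0.003,-0.034,0.011],[0,0,0]],
  [1,[0.0046,-0.0513,0.0148],[0,0,0]],
  [1,[0.0057,-0.063,0.0165],[0,0,0]],
  [1,[0.0067,-0.0747,0.0178],[0,0,0]],
  [1,[0.0075,-0.083,0.018],[0,0,0]],
  [1,[0.0083,-0.0914,0.0183],[0,0,0]],
  [1,[0.0083,-0.0914,0.0183],[0,0,0]],
])

```text
t: 53.02
tool_pos: [0.5011, 0.3461, 0.1908]
tool_rot: [-0.135, 3.134, 0.014]
contact_force: [-13.8, 1.5, 30.5]
opening: 0.0112
grip_force: 41.7
```

>>> jog_arm([
  [1,[0,0,0.012],[0,0,0]],
  [1,[0,0,0.024],[0,0,0]],
  [1,[0.001,-0.008,0.024],[0,0,0]],
  [1,[0.001,-0.015,0.024],[0,0,0]],
  [1,[0.001,-0.015,0.024],[0,0,0]],
])

```text
t: 53.43
tool_pos: [0.5031, 0.3393, 0.1959]
tool_rot: [-0.133, 3.131, 0.011]
contact_force: [-1.6, 5.0, 13.5]
opening: 0.0002
grip_force: 6.6
```

>>> jog_arm([
  [1,[0,0,0.08],[0,0,0]],
  [1,[0,0,0.16],[0,0,0]],
  [1,[0,0,0.25],[0,0,0]],
  [1,[0,0,0.35],[0,0,0]],
  [1,[0,0,0.45],[0,0,0]],
  [1,[0,0,0.5],[0,0,0]],
  [1,[0,0,0.5],[0,0,0]],
  [1,[0,0,0.5],[0,0,0]],
])

```text
t: 54.1
tool_pos: [0.5014, 0.3365, 0.392]
tool_rot: [-0.132, 3.136, 0.002]
contact_force: [-0.3, 0.7, -0.9]
opening: 0.0002
grip_force: 0.0
```

Run:
```python
from h import *
o=ctrl.get_obs(); print(o['tool_pos'],ang(),o['opening'],o['contact_force'])
snap('wrist','w14'); snap('scene','s14')
for fn in('w14','s14'):
  for a in (.385,.8,1.0,1.25,1.57):
    P=np.array([.5008,.345])+np.array([-.0906,.9959])*.095*np.cos(a); p=proj(fn,(*P,.128+.095*np.sin(a)))
    try: c,s=blob(fn,*p,thr=60)
    except Exception as e: c,s=None,e
    print(fn,a,p.round(1),c,s)
```

```text
[0.50140626 0.3365476  0.39195364] (np.float64(94.82720822321892), array([ 0.0031,  0.0011, -1.    ])) 0.00023990183155439502 [-0.25961989  0.65544164 -0.88320592]
w14 0.385 [351.7 169.8] [286.55555556 181.54074074] [278 144  16  74 810]
w14 0.8 [340.  175.2] [286.55555556 181.54074074] [278 144  16  74 810]
w14 1.0 [329.7 177.4] [286.55555556 181.54074074] [278 144  16  74 810]
w14 1.25 [313.  179.5] [286.55555556 181.54074074] [278 144  16  74 810]
w14 1.57 [288.1 180.7] [286.55555556 181.54074074] [278 144  16  74 810]
s14 0.385 [409.3 260. ] [382.57943925 234.96261682] [376 225  14  20 107]
s14 0.8 [404.3 249.5] [382.57943925 234.96261682] [376 225  14  20 107]
s14 1.0 [400.1 244.7] [382.57943925 234.96261682] [376 225  14  20 107]
s14 1.25 [393.5 239.4] [382.57943925 234.96261682] [376 225  14  20 107]
s14 1.57 [383.9 234.3] [382.57943925 234.96261682] [376 225  14  20 107]
```

```bash
python3 -c "
from station import ctrl
print(ctrl.finish_job())"
```

```text
the job is handed in; nothing more can be done
None
```

I put all five packs in the drawer, slid it gently shut, turned the knob past its detent to the stop, swung the handle upright (confirmed in two camera views), and handed the job in at about 54 s of the 208 s allowed; it returned no verdict.

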